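Make up the washer's filter stack with the fuller softener canister

ROBOT

A 6-joint arm with a two-finger parallel gripper is mounted at the origin on the work surface. World frame = base frame: x ahead of the robot, y to its left, z up, the work surface at z = 0. Lengths are in m, angles in rad, forces in N, time in s.
With the tool pointing down it reaches from about 0.35 to 0.875 m from the base axis. Payload 15.5 kg.
Tool frame: the origin (TCP) lies at the very end of the fingers, on their centre line; the grasp point (between the pads) lies 19 mm behind it; z points along the fingers, y is the direction in which the jaws open and shut (so a half turn about z gives the same grasp; the last joint's range is limited). The gripper opens to 85 mm and grips with 20 to 120 N. Pads are 22 mm wide; open, the fingers measure 114 mm over their backs; the gripper's body (76 mm by 85 mm) begins 54 mm behind the grasp point. The pads swing forward as they close: fully open they stand 13 mm farther back than shut.
Start: joints at [-0.096, 0.494, 1.345, -0, 1.302, -0.096], TCP at [0.625, 0, 0.231] pointing down, gripper open.
Joint ranges: [-2.91, 2.91], [-0.82, 2.16], [0.22, 2.67], [-1.22, 4.37], [0.12, 2.79], [-3.08, 3.08]. Speed limits (rad/s): [1.89, 1.89, 2.57, 3.01, 3.01, 3.01].

INTERFACE

Orientations are given as a unit quaternion [x, y, z, w].
In Python, from rig import monitor, grab_frame, calibration, job gives the robot as it stands.
- The arm moves only by the tool send_rows, never from a script. Its argument "commands" is a list that holds one entry, the list of rows, each a list of 7 numbers: the shift along the tool's x, y, z each as a share of 4 cm, from -1 to 1, then the turn, a rotation vector about the tool's x, y, z each as a share of 0.08 rad, from -1 to 1, then the closure, from 0 (fully open) to 1 (shut). A call has 1 to 20 rows; each row shifts and turns the commanded pose from where the row before left it, along the tool's axes as they then stand; what a row does not reach is not made up. A row lasts 1/12 s, in which the tool goes at most 41.7 mm and 7.16 degrees, less where a joint would pass 70% of its speed; a pose out of reach is approached as far as the arm can. A call with a number of a shift or a turn outside -1 to 1 is refused whole. A call with a gripper value outside its range is refused whole. The fingers move at their own pace and stop on an object; "grip_force" is the grip in N (left out, the last holds). Time passes only in rows, so rows that do not move let the fingers close. It gives the time, the measured TCP pose, the force and the opening at its end, in the units of the state.
- monitor.get_obs(): the state, without advancing time (a new reading comes with each control period).
- grab_frame(name): name is "scene" or "side" or "wrist"; returns (picture, depth): 384x512x3 uint8, red, green, blue; 384x512 float32, m along the optical axis (not along the pixel's ray), 0 where there is no reading.
- calibration(name): a dict with "K" (3x3 intrinsics, pixels), "R" (3x3) and "t" (3): a world point X has camera coordinates R X + t. Camera axes: x right, y down, z forward; pixel columns grow to the right and rows downward; lengths in m; the calibration is good to about 2 mm. A picture is of the moment at which its call begins: read the wrist's pose just before it. calibration takes no time and is no camera call; for the wrist camera it gives the pose at the moment of the call.
- job.job_done(): hands the job in, once; it reports no verdict.
The state is a dict: "time_s": time; "joint_positions": joint angles; "joint_vel": joint speeds; "joint_efforts": joint torques, N m; "tool_pos": TCP position; "eef_rot": TCP orientation; "ft_force": force on the tool from outside, world axes, zero at the start; "moment": the same for the moment, N m; "gripper_width": finger opening in m.
Only numpy, scipy, OpenCV 4.12 (cv2) and the standard library are available. Lean on these libraries where they do the work, as an engineer would, in place of code of your own. Each camera call takes 0.05 s, during which the arm holds its last target.

TASK

Weigh the two identical canisters against each other: set one on each pan of the balance and let go of both for a second or two, so that the side that drops shows the heavier, fuller one. Then make up the filter stack: lay all the steel filter discs flat on one another, centred on the round seat, with the heavier canister upright and centred on the very top, and put the lighter, spent canister upright in the wire basket. Leave the bottle, bowl and brush alone.

Things in the scene. Friction and masses are not known exactly. Their poses are not given: they have to be found in the camera images.
- can_a_mid (a point): softener canister: upright white plastic cylinder with two steel bands, 60 mm in diameter and 40 mm tall. The point is its centre, half-way up (20 mm over its underside); z up through its steel-capped top. Three canisters a, b, c exist, alike in looks; two are present in a run. Their weights differ (0.16 to 0.46 kg, at least 0.06 kg apart) and cannot be seen; which of the two is the heavier, and where it stands, varies
- can_b_mid (a point): softener canister: upright white plastic cylinder with two steel bands, 60 mm in diameter and 40 mm tall. The point is its centre, half-way up (20 mm over its underside); z up through its steel-capped top. Three canisters a, b, c exist, alike in looks; two are present in a run. Their weights differ (0.16 to 0.46 kg, at least 0.06 kg apart) and cannot be seen; which of the two is the heavier, and where it stands, varies
- can_c_mid (a point): softener canister: upright white plastic cylinder with two steel bands, 60 mm in diameter and 40 mm tall. The point is its centre, half-way up (20 mm over its underside); z up through its steel-capped top. Three canisters a, b, c exist, alike in looks; two are present in a run. Their weights differ (0.16 to 0.46 kg, at least 0.06 kg apart) and cannot be seen; which of the two is the heavier, and where it stands, varies
- disc_1_mid (a point): steel filter disc: flat round disc with a grooved top, 62 mm in diameter and 18 mm thick, 0.14 kg, lying flat on the bench. The point is its centre, half-way up (9 mm). Two to four of the four discs are present; all are alike
- disc_2_mid (a point): steel filter disc: flat round disc with a grooved top, 62 mm in diameter and 18 mm thick, 0.14 kg, lying flat on the bench. The point is its centre, half-way up (9 mm). Two to four of the four discs are present; all are alike
- disc_3_mid (a point): steel filter disc: flat round disc with a grooved top, 62 mm in diameter and 18 mm thick, 0.14 kg, lying flat on the bench. The point is its centre, half-way up (9 mm). Two to four of the four discs are present; all are alike
- disc_4_mid (a point): steel filter disc: flat round disc with a grooved top, 62 mm in diameter and 18 mm thick, 0.14 kg, lying flat on the bench. The point is its centre, half-way up (9 mm). Two to four of the four discs are present; all are alike
- pan_left (a point): centre of the top face of the balance's left pan (the pan on the +y side): a flat rimless disc 92 mm in diameter, its top 88 mm above the bench when level, 120 mm from the pivot; the point tips with the beam, z is the pan's upward normal
- pan_right (a point): centre of the top face of the balance's right pan (the pan on the -y side): a flat rimless disc 92 mm in diameter, its top 88 mm above the bench when level, 120 mm from the pivot; the point tips with the beam, z is the pan's upward normal
- beam (a joint): tilt of the balance beam, rad: 0 level (a weak spring, 0.15 Nm/rad, levels it when empty), stops at -0.12 and +0.12; positive: the right pan (-y side) is down, negative: the left pan (+y side) is down. The stand is fixed to the bench
- seat_top (a point): centre of the top face of the round steel stack seat, a flat plate 120 mm in diameter and 8 mm high with a thin 68 mm ring marked at its centre, fixed to the bench to the left or right
- basket_in (a point): centre of the inner floor (4 mm above the bench) of the square wire basket, 150 mm outside, 142 mm inside, rim 34 mm above the bench, sides along x and y, fixed to the bench on the side where the seat is not
- rinse_bottle: bystander: upright clear bottle with a blue cap, 60 mm in diameter, 150 mm tall, origin at its underside; leave alone
- steel_bowl: bystander: steel bowl, 110 mm across, 45 mm tall, origin at its underside; leave alone
- brush: bystander: cleaning brush lying beyond the balance, origin at its underside; leave alone
Things that resemble listed ones, but are neither listed nor needed, are in the scene too. Leave any blue look-alike of the part that bears disc_2_mid alone.

How it is judged:
On the way:
1. one canister stands on each pan, the beam has tipped to one side and come to rest, and the fingers touch nothing ((distance between can_a_mid and pan_left below 0.045 m or distance between can_a_mid and pan_right below 0.045 m) and (distance between can_b_mid and pan_left below 0.045 m or distance between can_b_mid and pan_right below 0.045 m) and (distance between can_c_mid and pan_left below 0.045 m or distance between can_c_mid and pan_right below 0.045 m) and horizontal distance between can_b_mid and can_a_mid above 0.15 m and horizontal distance between each of can_b_mid, can_a_mid and can_c_mid above 0.15 m and (value of joint beam above 0.07 rad or value of joint beam below -0.07 rad) and velocity of joint beam between -0.2 and 0.2 rad/s and contact force between the fingers and anything else below 0.3 N), for 0.5 s.
At the end, for the whole second after the job is handed in: Every disc present lies in one stack with its centre within 14 mm of the seat's centre; the heavier canister stands upright above all of them, within 14 mm of the seat's centre; the lighter canister stands upright on the floor of the wire basket; all at rest (((horizontal distance between can_a_mid and seat_top below 0.014 m and z of each of disc_1_mid, disc_2_mid, disc_3_mid, disc_4_mid in the frame of can_a below 0 m) or (horizontal distance between can_a_mid and basket_in below 0.06 m and height (world z) of can_a_mid below 0.04 m)) and ((horizontal distance between can_b_mid and seat_top below 0.014 m and z of each of disc_1_mid, disc_2_mid, disc_3_mid, disc_4_mid in the frame of can_b below 0 m) or (horizontal distance between can_b_mid and basket_in below 0.06 m and height (world z) of can_b_mid below 0.04 m)) and ((horizontal distance between can_c_mid and seat_top below 0.014 m and z of each of disc_1_mid, disc_2_mid, disc_3_mid, disc_4_mid in the frame of can_c below 0 m) or (horizontal distance between can_c_mid and basket_in below 0.06 m and height (world z) of can_c_mid below 0.04 m)) and angle between each of can_a, can_b, can_c's own z axis and vertical below 0.12 rad and horizontal distance between can_b_mid and can_a_mid above 0.2 m and horizontal distance between each of can_b_mid, can_a_mid and can_c_mid above 0.2 m and z of can_b_mid in the frame of can_a above 0.025 m and z of each of can_b_mid, can_a_mid in the frame of can_c above 0.025 m and horizontal distance between each of disc_1_mid, disc_2_mid, disc_3_mid, disc_4_mid and seat_top below 0.014 m and height (world z) of each of disc_1_mid, disc_2_mid, disc_3_mid, disc_4_mid below 0.095 m and linear speed of each of can_a, can_b, can_c, disc_1, disc_2, disc_3, disc_4 below 0.02 m/s); the robot touches nothing.
It fails at once if the rinse bottle is pushed more than 30 mm from its place (distance of rinse_bottle from where it was at the start of the episode above 0.03 m).
It fails at once if the steel bowl is pushed more than 30 mm from its place (distance of steel_bowl from where it was at the start of the episode above 0.03 m).
It fails at once if the brush is pushed more than 30 mm from its place (distance of brush from where it was at the start of the episode above 0.03 m).
Of can_a, can_b, can_c only 2 to 2 are there at a start; the rules pass over those that are not, and their reading is None.
Of disc_1, disc_2, disc_3, disc_4 only 2 to 4 are there at a start; the rules pass over those that are not, and their reading is None.
At some moment in a run one of disc_1, disc_2, disc_3, disc_4 may be knocked a few centimetres aside while the robot is not near it.
It also fails if it takes over 210 s, if anything falls off the work surface, if the arm or the gripper's body presses on something with over 40 N, if the wrist force passes 120 N, or if a joint passes its speed limit or range.

## Working session

There is one attempt and no reset: what is moved stays moved. The work goes in short steps, Python scripts to look and compute and a tool call to move; the robot and the scene stay as the last step left them, time stands still between calls to the robot, and variables do not carry over. Pictures are saved under pics/ and viewed, and the job is handed in when it is done.

Besides the shell and the picture viewer there is one more tool, called after "Emit:" as name([rows], argument=value, ...), one row to a line, values as JSON. send_rows: Moves the arm, as the interface text tells. Shift numbers are shares of 4 cm and turn numbers shares of 0.08 rad, none past 1 either way. Its arguments: {"type":"object","properties":{"commands":{"type":"array","items":{"type":"array","items":{"type":"array","items":{"type":"number","minimum":-1,"maximum":1}}}},"grip_force":{"type":"number"}},"required":["commands"]}

```bash
ls; mkdir -p pics; python3 - <<'E'
from rig import monitor, grab_frame, calibration
import cv2,numpy as np
print(monitor.get_obs())
for n in ["scene","side","wrist"]:
    c=calibration(n)
    p,d=grab_frame(n); cv2.imwrite(f"pics/{n}0.png",p[:,:,::-1]); np.savez(f"pics/{n}0.npz",p=p,d=d,**c)
    print(n,np.round(c["K"],1).tolist(),np.round(c["R"],3).tolist(),np.round(c["t"],3).tolist())
E
```

```text
pics
{'time_s': 0.0, 'joint_positions': array([-9.54913179e-02,  4.94216323e-01,  1.34612323e+00, -1.09531109e-06,
        1.30251448e+00, -9.54979139e-02]), 'joint_vel': array([-5.95356531e-04, -6.57967319e-05,  8.53707134e-04, -2.16102948e-03,
       -1.02438346e-03, -1.15229744e-04]), 'joint_efforts': array([-2.68344644e-03, -8.82162237e+01, -3.83866239e+01, -4.40739132e-04,
        1.02696815e-02,  1.38197843e-04]), 'tool_pos': array([6.24638738e-01, 4.28739304e-05, 2.30682331e-01]), 'eef_rot': array([ 7.07104206e-01,  7.07109075e-01, -4.01816304e-04, -4.86117843e-04]), 'ft_force': array([ 0.3670685 , -0.48051414, -0.34411015]), 'moment': array([0.05894605, 0.01419404, 0.03470176]), 'gripper_width': 0.08524819218283317}
scene [[494.9, 0.0, 264.5], [0.0, 494.9, 180.5], [0.0, 0.0, 1.0]] [[-0.348, 0.937, -0.008], [0.795, 0.291, -0.532], [-0.497, -0.192, -0.846]] [0.213, -0.426, 1.634]
side [[436.6, 0.0, 249.3], [0.0, 436.6, 194.3], [0.0, 0.0, 1.0]] [[0.829, -0.559, 0.006], [-0.428, -0.643, -0.635], [0.359, 0.524, -0.772]] [-0.483, 0.301, 0.961]
wrist [[297.9, 0.0, 257.3], [0.0, 297.9, 189.8], [0.0, 0.0, 1.0]] [[1.0, -0.0, -0.0], [-0.0, -0.958, 0.285], [-0.001, -0.285, -0.958]] [-0.625, -0.037, 0.38]
```

View pics/scene0.png

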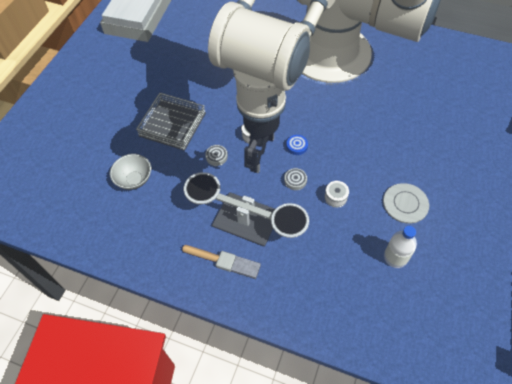

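View pics/side0.png

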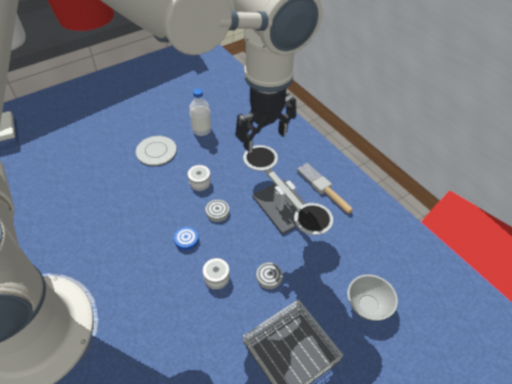

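View pics/wrist0.png

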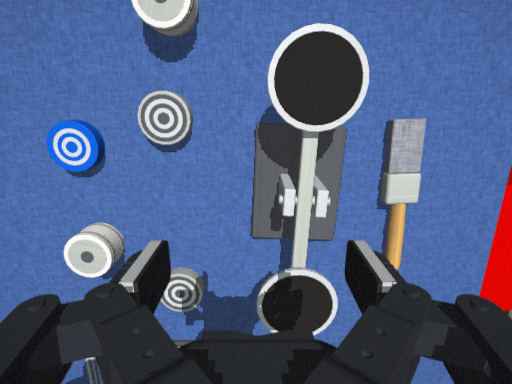

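```bash
cat > h.py <<'E'
import numpy as np,cv2
from rig import monitor, grab_frame, calibration
def cast(c,u,v,z):
    K,R,t=c["K"],c["R"],c["t"]
    r=R.T@np.linalg.solve(K,[u,v,1]); C=-R.T@t
    return C+r*(z-C[2])/r[2]
def dep(c,d,u,v):
    K,R,t=c["K"],c["R"],c["t"]
    return R.T@(np.linalg.solve(K,[u,v,1])*d[int(v),int(u)]-t)
def shot(n,name,crop=None,s=1):
    c=calibration(n); p,d=grab_frame(n); q=p
    if crop: x0,y0,x1,y1=crop; q=p[y0:y1,x0:x1]
    q=cv2.resize(q,None,fx=s,fy=s,interpolation=cv2.INTER_CUBIC)
    cv2.imwrite(f"pics/{name}.png",q[:,:,::-1]); np.savez(f"pics/{name}.npz",p=p,d=d,**c)
    return c,p,d
def cloud(c,d):
    K,R,t=c["K"],c["R"],c["t"]
    v,u=np.mgrid[:d.shape[0],:d.shape[1]]
    X=np.stack([(u-K[0,2])/K[0,0]*d,(v-K[1,2])/K[1,1]*d,d],-1)
    W=(X-t)@R
    W[d<=0]=np.nan
    return W
E
python3 - <<'E'
from h import *
for n in ["scene","side","wrist"]:
    f=np.load(f"pics/{n}0.npz"); p,d=f["p"],f["d"]; W=cloud(f,d)
    # bench-height sanity
    hsv=cv2.cvtColor(p,cv2.COLOR_RGB2HSV)
    z=W[...,2]
    inw=(W[...,0]>0.3)&(W[...,0]<0.9)&(abs(W[...,1])<0.5)
    print(n,"bench z",np.nanmedian(z[inw&(z<0.01)]))
    m=((hsv[...,1]<70)&inw&(hsv[...,2]>70)&(z<0.1)).astype(np.uint8)
    m=cv2.morphologyEx(m,cv2.MORPH_OPEN,np.ones((3,3)))
    k,l,s,ce=cv2.connectedComponentsWithStats(m)
    for i in range(1,k):
        if s[i,4]<60: continue
        q=W[l==i]; top=np.nanpercentile(q[:,2],90)
        tp=q[q[:,2]>top-0.006]
        mid=(np.nanmin(tp,0)+np.nanmax(tp,0))/2
        print(ce[i].round(),s[i,4],"top",round(top,3),"topmid",mid.round(3)[:2],"ext",np.ptp(tp,0).round(3)[:2])
E
python3 - <<'E'
import cv2
a=cv2.imread('pics/wrist0.png')[190:340,20:240]; b=cv2.imread('pics/side0.png')[160:300,140:320]
cv2.imwrite('pics/cropA.png',cv2.resize(a,None,fx=3,fy=3)); cv2.imwrite('pics/cropB.png',cv2.resize(b,None,fx=4,fy=4))
E
```

```text
scene bench z -0.0009112593534734214
[168. 124.] 1708 top 0.03 topmid [ 0.452 -0.352] ext [0.157 0.152]
[186. 103.] 103 top 0.034 topmid [ 0.381 -0.328] ext [0.008 0.058]
[245. 134.] 96 top 0.041 topmid [ 0.429 -0.127] ext [0.026 0.028]
[216. 155.] 385 top 0.02 topmid [ 0.517 -0.18 ] ext [0.062 0.062]
[130. 171.] 1177 top 0.043 topmid [ 0.665 -0.368] ext [0.109 0.11 ]
[295. 179.] 410 top 0.02 topmid [0.516 0.054] ext [0.063 0.059]
[245. 214.] 2516 top 0.088 topmid [ 0.676 -0.028] ext [0.099 0.33 ]
[336. 193.] 533 top 0.042 topmid [0.53  0.173] ext [0.06  0.059]
[406. 203.] 1452 top 0.01 topmid [0.483 0.355] ext [0.123 0.119]
[397. 255.] 508 top 0.094 topmid [0.663 0.362] ext [0.025 0.054]
[237. 264.] 702 top 0.021 topmid [0.806 0.001] ext [0.044 0.107]
[230. 346.] 6657 top -0.745 topmid [ 0.842 -0.023] ext [0.116 0.954]
side bench z -0.0011594383665268734
[200. 121.] 516 top 0.092 topmid [0.64  0.345] ext [0.055 0.037]
[156. 150.] 1013 top 0.009 topmid [0.48  0.352] ext [0.119 0.124]
[284. 198.] 2134 top 0.087 topmid [ 0.672 -0.03 ] ext [0.101 0.332]
[314. 178.] 508 top 0.019 topmid 
[... 429 characters left out ...]

[293. 346.] 4142 top 0.032 topmid [ 0.452 -0.354] ext [0.151 0.15 ]
wrist bench z 0.001325012497820161
[168.  14.] 1794 top 0.042 topmid [0.53  0.156] ext [0.057 0.026]
[304. 179.] 10790 top 0.09 topmid [ 0.675 -0.025] ext [0.101 0.325]
[165. 117.] 2356 top 0.021 topmid [0.516 0.054] ext [0.061 0.06 ]
[404. 162.] 2932 top 0.022 topmid [0.804 0.001] ext [0.043 0.106]
[ 72. 146.] 378 top 0.021 topmid [0.403 0.021] ext [0.044 0.042]
[ 71. 147.] 192 top 0.021 topmid [0.403 0.021] ext [0.024 0.023]
[ 94. 250.] 2457 top 0.042 topmid [ 0.412 -0.112] ext [0.06 0.06]
[182. 289.] 1236 top 0.021 topmid [ 0.519 -0.18 ] ext [0.058 0.06 ]
[ 89. 367.] 110 top 0.037 topmid [ 0.386 -0.3  ] ext [0.015 0.048]
```

View pics/cropB.png

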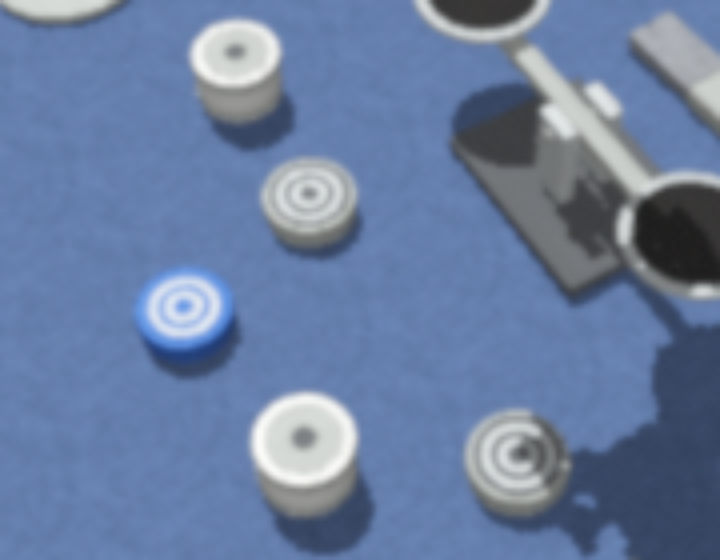

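```bash
python3 - <<'E'
from h import *
for n in ["scene","side","wrist"]:
    f=np.load(f"pics/{n}0.npz"); W=cloud(f,f["d"]); x,y,z=W[...,0],W[...,1],W[...,2]
    m=(z>0.078)&(z<0.098)&(x>0.6)&(x<0.76)&(y>-0.22)&(y<0.16)
    for lab,mm in (("L",m&(y>0.06)),("R",m&(y<-0.116))):
        q=W[mm]; 
        print(n,lab,len(q),"z",np.median(q[:,2]).round(3),"x",q[:,0].min().round(3),q[:,0].max().round(3),"y",q[:,1].min().round(3),q[:,1].max().round(3))
E
```

```text
scene L 920 z 0.087 x 0.633 0.726 y 0.06 0.137
scene R 798 z 0.087 x 0.622 0.716 y -0.193 -0.116
side L 551 z 0.087 x 0.631 0.723 y 0.06 0.136
side R 884 z 0.087 x 0.622 0.713 y -0.196 -0.116
wrist L 7832 z 0.09 x 0.634 0.725 y 0.061 0.138
wrist R 3652 z 0.09 x 0.624 0.715 y -0.187 -0.116
```

Candidates seen in the side picture: canisters at (199,178) and (216,273). The steel discs are at (217,210) and (268,276), and the blue disc at (186,238) is the look-alike to leave alone. The seat is at (156,150), the basket at (293,346) and the pans at (261,157) and (314,218). The bottle, bowl and brush are at (200,115), (372,297) and (325,188). The crop confirms two grey grooved discs and two banded canisters. I'll start with the left canister at (0.529, 0.172).

Emit:
send_rows([
  [[0.72,-0.4,0,0,0,0,0],[0.72,-0.4,0,0,0,0,0],[0.72,-0.4,0,0,0,0,0],[0.72,-0.4,0,0,0,0,0],[0.72,-0.4,0,0,0,0,0],[0.7,-0.39,0,0,0,0,0],[0,0,0.8,0,0,0,0],[0,0,0.8,0,0,0,0],[0,0,0.8,0,0,0,0],[0,0,0.8,0,0,0,0],[0,0,0,0,0,0,0],[0,0,0,0,0,0,0]],
], grip_force=60)

```text
time_s: 1.15
tool_pos: [0.5285, 0.1718, 0.1026]
eef_rot: [0.707, 0.707, -0.001, -0.001]
ft_force: [-0.4, -0.1, 0.9]
gripper_width: 0.0856
```

```bash
python3 - <<'E'
from h import *
shot("wrist","w1"); shot("side","s1",(100,60,356,252),3)
E
```

```text
(no output)
```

View pics/w1.png

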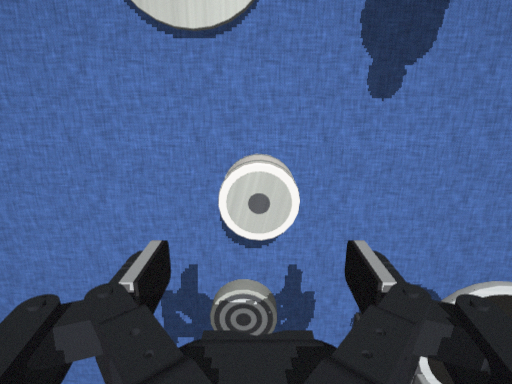

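View pics/s1.png

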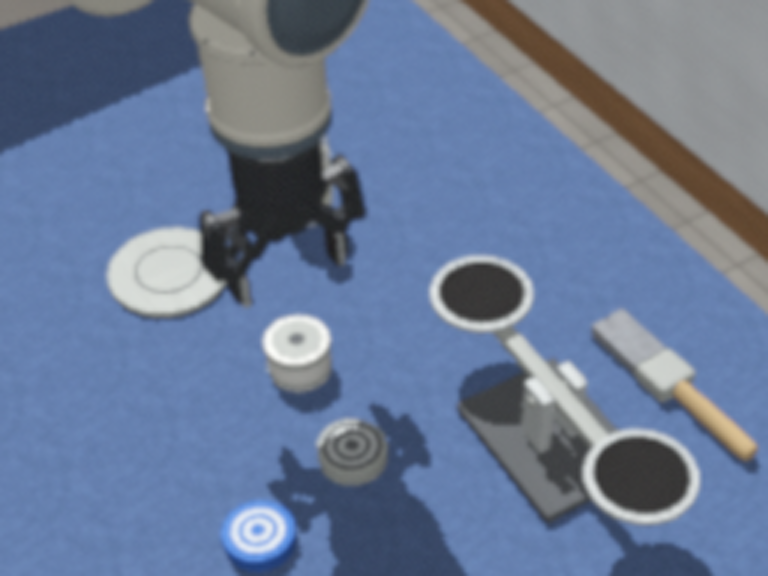

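Both views show the canister at wrist (259,203), centred between the fingers. I'll go down to TCP z of about 0.010 and grip.

Emit:
send_rows([
  [[0,0,0.6,0,0,0,0],[0,0,0.6,0,0,0,0],[0,0,0.6,0,0,0,0],[0,0,0.5,0,0,0,0],[0,0,0,0,0,0,0],[0,0,0,0,0,0,1],[0,0,0,0,0,0,1],[0,0,0,0,0,0,1],[0,0,0,0,0,0,1],[0,0,0,0,0,0,1],[0,0,0,0,0,0,1],[0,0,0,0,0,0,1]],
])

```text
time_s: 2.25
tool_pos: [0.5307, 0.1723, 0.0138]
eef_rot: [0.707, 0.707, 0.001, 0.001]
ft_force: [-1.6, -0.4, 12.5]
gripper_width: 0.0586
```

Emit:
send_rows([
  [[0,0,-0.5,0,0,0,1],[0,0,-0.6,0,0,0,1],[0,0,-0.8,0,0,0,1],[0,0,-0.8,0,0,0,1],[0,0,-0.8,0,0,0,1],[0,0,-0.5,0,0,0,1],[0,0,0,0,0,0,1],[0,0,0,0,0,0,1],[0,0,0,0,0,0,1],[0,0,0,0,0,0,1],[0,0,0,0,0,0,1]],
])

```text
time_s: 3.17
tool_pos: [0.5288, 0.1719, 0.1704]
eef_rot: [0.707, 0.707, -0.001, -0.0]
ft_force: [0.7, 0.4, -1.7]
gripper_width: 0.058
```

```bash
python3 - <<'E'
from h import *
shot("wrist","w2"); shot("side","s2",(100,60,356,252),3); print(monitor.get_obs()["ft_force"],monitor.get_obs()["joint_efforts"])
E
```

```text
[ 1.18245707 -0.40334232 -2.10953838] [ 1.56817288e-02 -8.08233047e+01 -3.27336359e+01  1.71141328e-03
  1.18618773e-02 -1.09248862e-05]
```

View pics/s2.png

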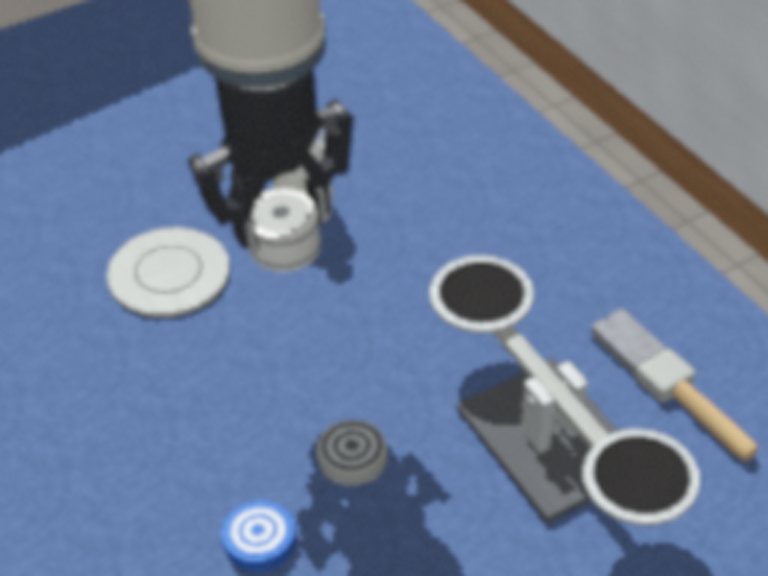

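View pics/w2.png

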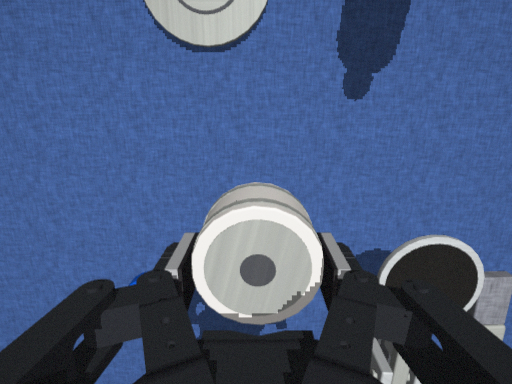

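```bash
cat >> h.py <<'E'
def heldtop(c,d,u0,v0,r=25):
    W=cloud(c,d)[v0-r:v0+r,u0-r:u0+r].reshape(-1,3); return np.nanmedian(W,0)
E
python3 - <<'E'
from h import *
f=np.load("pics/w2.npz"); print(heldtop(f,f["d"],258,240,20),monitor.get_obs()["tool_pos"])
W=cloud(f,f["d"]); z=W[...,2]; m=(z>0.185)&(z<0.21); m[:, :195]=0; m[:,320:]=0; m[330:]=0
q=W[m]; print(q.min(0),q.max(0))
E
```

```text
[0.52915383 0.18824251 0.19846269] [0.52902309 0.17191612 0.1705437 ]
[0.4992873  0.14349624 0.18500193] [0.55815298 0.20435288 0.20046169]
```

Emit:
send_rows([
  [[-0.41,0.75,0,0,0,0,1],[-0.41,0.75,0,0,0,0,1],[-0.41,0.75,0,0,0,0,1],[-0.41,0.75,0,0,0,0,1],[-0.41,0.75,0,0,0,0,1],[0,0,0,0,0,0,1],[0,0,0.5,0,0,0,1],[0,0,0.5,0,0,0,1],[0,0,0.4,0,0,0,1],[0,0,0.15,0,0,0,1],[0,0,0.15,0,0,0,1],[0,0,0.1,0,0,0,1],[0,0,0.1,0,0,0,1],[0,0,0,0,0,0,1],[0,0,0,0,0,0,1],[0,0,0,0,0,0,1]],
])

```text
time_s: 4.6
tool_pos: [0.6797, 0.0901, 0.0959]
eef_rot: [0.707, 0.707, 0.0, 0.0]
ft_force: [0.3, 0.9, -1.8]
gripper_width: 0.0586
```

```bash
python3 - <<'E'
from h import *
shot("scene","c3",(160,100,360,250),4); shot("side","s3",(160,60,360,260),3);shot("wrist","w3"); print(monitor.get_obs()["tool_pos"],monitor.get_obs()["ft_force"])
E
```

```text
[0.67965881 0.09001402 0.09579117] [ 0.84453378  0.17809842 -1.67397072]
```

View pics/s3.png

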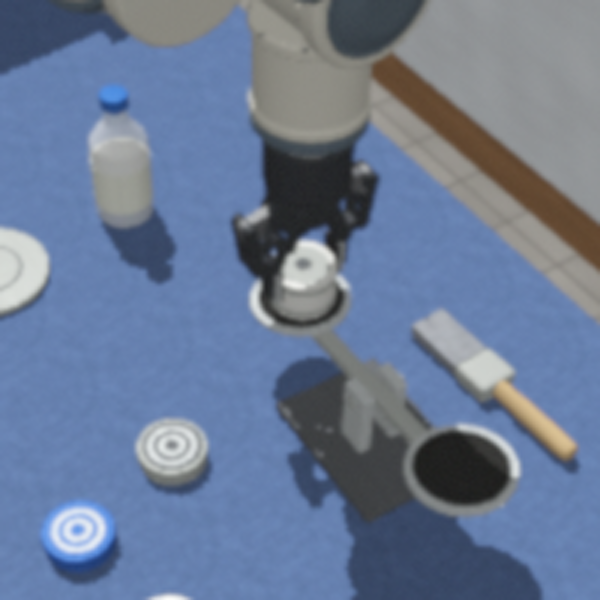

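View pics/w3.png

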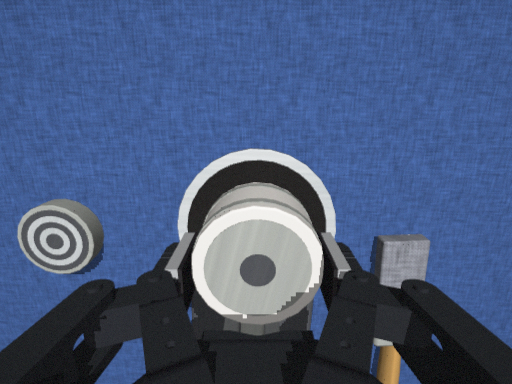

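Emit:
send_rows([
  [[0,0,0.06,0,0,0,1],[0,0,0.06,0,0,0,1],[0,0,0,0,0,0,1],[0,0,0,0,0,0,1]],
])

```text
time_s: 5.08
tool_pos: [0.6796, 0.0902, 0.0907]
eef_rot: [0.707, 0.707, 0.0, 0.0]
ft_force: [-0.6, 1.2, 3.7]
gripper_width: 0.0583
```

Emit:
send_rows([
  [[0,0,0,0,0,0,0.6],[0,0,0,0,0,0,0.45],[0,0,0,0,0,0,0.35],[0,0,0,0,0,0,0.2],[0,0,0,0,0,0,0],[0,0,0,0,0,0,0],[0,0,0,0,0,0,0],[0,0,0,0,0,0,0],[0,0,-0.3,0,0,0,0],[0,0,-0.8,0,0,0,0],[0,0,-0.9,0,0,0,0],[0,0,-0.9,0,0,0,0],[0,0,0,0,0,0,0]],
])

```text
time_s: 6.17
tool_pos: [0.6826, 0.0902, 0.2151]
eef_rot: [0.707, 0.707, 0.004, 0.004]
ft_force: [0.2, -0.5, 1.5]
gripper_width: 0.0859
```

```bash
python3 - <<'E'
from h import *
shot("scene","c4",(160,100,360,250),4); shot("side","s4",(160,60,360,260),3);shot("wrist","w4"); print(monitor.get_obs()["tool_pos"],monitor.get_obs()["ft_force"])
E
```

```text
[0.67936996 0.08999894 0.20720183] [-0.16956048 -0.25254818 -0.36527222]
```

View pics/c4.png

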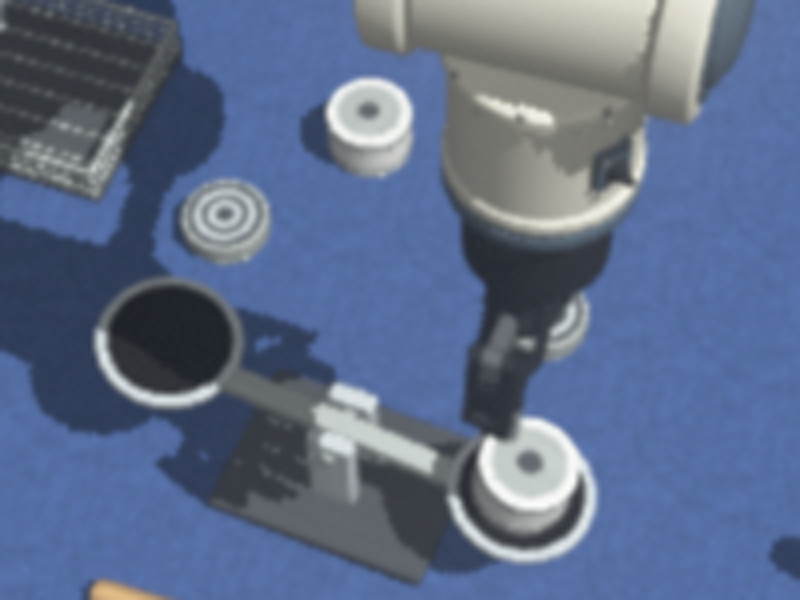

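View pics/w4.png

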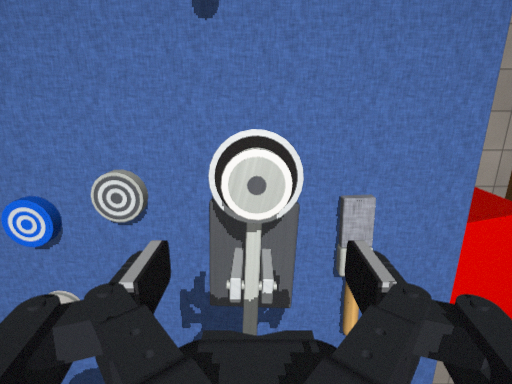

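```bash
python3 - <<'E'
from h import *
f=np.load("pics/c4.npz"); print(cast(f,252.5,127.5,0.04))
W=cloud(f,f["d"]);x,y,z=W[...,0],W[...,1],W[...,2]
m=(abs(x-.41)<.06)&(abs(y+.114)<.06)&(z>.034)&(z<.05); q=W[m]; print(q.min(0),q.max(0),(q.min(0)+q.max(0))/2)
m=(abs(x-.679)<.06)&(abs(y-.085)<.06)&(z>.105); q=W[m]; print(q.min(0),q.max(0),(q.min(0)+q.max(0))/2)
E
```

```text
[ 0.41192912 -0.11028918  0.04      ]
[ 0.38113833 -0.14156922  0.03411341] [ 0.44469706 -0.08213241  0.04598654] [ 0.4129177  -0.11185081  0.04004998]
[0.61900375 0.02500741 0.10528517] [0.73887015 0.14499244 0.60741993] [0.67893695 0.08499992 0.35635255]
```

Emit:
send_rows([
  [[-0.508,-0.668,0,0,0,0,0],[-0.508,-0.668,0,0,0,0,0],[-0.508,-0.668,0,0,0,0,0],[-0.508,-0.668,0,0,0,0,0],[-0.508,-0.668,0,0,0,0,0],[-0.508,-0.668,0,0,0,0,0],[-0.508,-0.668,0,0,0,0,0],[-0.508,-0.668,0,0,0,0,0],[-0.508,-0.668,0,0,0,0,0],[-0.508,-0.668,0,0,0,0,0],[0,0,0.8,0,0,0,0],[0,0,0.8,0,0,0,0],[0,0,0.8,0,0,0,0],[0,0,0,0,0,0,0],[0,0,0,0,0,0,0]],
])

```text
time_s: 7.57
tool_pos: [0.4107, -0.1126, 0.1095]
eef_rot: [0.707, 0.707, -0.001, -0.002]
ft_force: [0.0, -0.1, 0.6]
gripper_width: 0.0852
```

```bash
python3 - <<'E'
from h import *
shot("wrist","w5"); print(monitor.get_obs()["tool_pos"],monitor.get_obs()["ft_force"])
E
```

```text
[ 0.41182111 -0.11296658  0.11073831] [0.66896733 0.50265338 0.86833642]
```

View pics/w5.png

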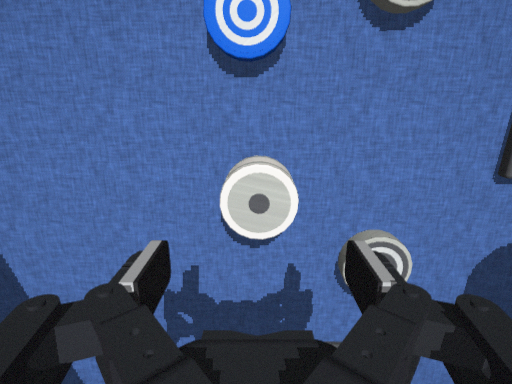

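The canister at (259,203) lines up as the first one did, and the steel disc at (375,262) is clear of the finger.

Emit:
send_rows([
  [[0,0,0.7,0,0,0,0],[0,0,0.7,0,0,0,0],[0,0,0.6,0,0,0,0],[0,0,0.5,0,0,0,0],[0,0,0,0,0,0,0],[0,0,0,0,0,0,1],[0,0,0,0,0,0,1],[0,0,0,0,0,0,1],[0,0,0,0,0,0,1],[0,0,0,0,0,0,1],[0,0,0,0,0,0,1],[0,0,0,0,0,0,1]],
])

```text
time_s: 8.62
tool_pos: [0.413, -0.1135, 0.0125]
eef_rot: [0.707, 0.707, 0.001, 0.001]
ft_force: [-1.9, 1.5, 15.1]
gripper_width: 0.0589
```

Emit:
send_rows([
  [[0,0,-0.5,0,0,0,1],[0,0,-0.7,0,0,0,1],[0,0,-0.8,0,0,0,1],[0,0,-0.8,0,0,0,1],[0,0,-0.8,0,0,0,1],[0,0,-0.7,0,0,0,1],[0,0,-0.4,0,0,0,1],[0,0,0,0,0,0,1],[0,0,0,0,0,0,1],[0,0,0,0,0,0,1],[0,0,0,0,0,0,1],[0,0,0,0,0,0,1]],
])

```text
time_s: 9.62
tool_pos: [0.4116, -0.113, 0.1977]
eef_rot: [0.707, 0.707, -0.0, -0.001]
ft_force: [0.1, -0.2, -3.2]
gripper_width: 0.0579
```

```bash
python3 - <<'E'
from h import *
c,p,d=shot("wrist","w6"); print(monitor.get_obs()["tool_pos"],monitor.get_obs()["ft_force"])
W=cloud(c,d); z=W[...,2]; tz=monitor.get_obs()["tool_pos"][2]
m=(z>tz+0.02)&(z<tz+.035); m[:, :195]=0; m[:,320:]=0; m[330:]=0
q=W[m]; print(q.min(0),q.max(0),np.median(q[:,2]))
E
```

```text
[ 0.41176252 -0.11300145  0.19771388] [-0.38449464  0.47723042 -2.6779965 ]
[ 0.38376373 -0.14187455  0.21773593] [ 0.43969574 -0.08166309  0.22931757] 0.2266840250798114
```

View pics/w6.png

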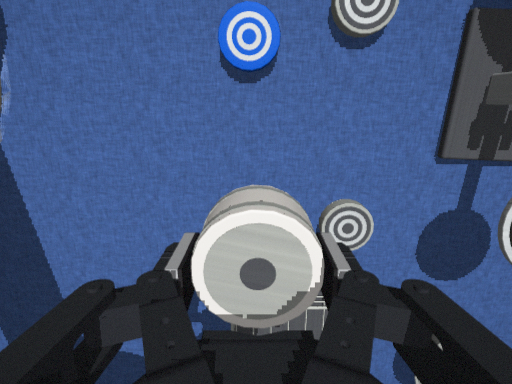

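Emit:
send_rows([
  [[-0.115,0.8,0,0,0,0,1],[-0.115,0.8,0,0,0,0,1],[-0.115,0.8,0,0,0,0,1],[-0.115,0.8,0,0,0,0,1],[-0.115,0.8,0,0,0,0,1],[-0.115,0.8,0,0,0,0,1],[-0.115,0.8,0,0,0,0,1],[-0.12,0.8,0,0,0,0,1],[0,0,0,0,0,0,1],[0,0,0.6,0,0,0,1],[0,0,0.6,0,0,0,1],[0,0,0.5,0,0,0,1],[0,0,0.15,0,0,0,1],[0,0,0.15,0,0,0,1],[0,0,0.15,0,0,0,1],[0,0,0.15,0,0,0,1],[0,0,0.15,0,0,0,1],[0,0,0,0,0,0,1],[0,0,0,0,0,0,1]],
])

```text
time_s: 11.25
tool_pos: [0.6683, -0.1501, 0.1007]
eef_rot: [0.707, 0.707, 0.0, 0.0]
ft_force: [-0.8, 0.9, -2.1]
gripper_width: 0.0584
```

```bash
python3 - <<'E'
from h import *
print([monitor.get_obs()["ft_force"][2].round(2)])
shot("scene","c7",(160,100,360,250),4); F=[]
for n in ["wrist","side"]:
    shot(n,n+"7",(160,60,360,260) if n=="side" else None,3 if n=="side" else 1); F.append(monitor.get_obs()["ft_force"][2])
print(F,monitor.get_obs()["tool_pos"])
E
```

```text
[np.float64(-2.09)]
[np.float64(-1.562960859479216), np.float64(-1.5981707161711232)] [ 0.6683435  -0.15013714  0.10097549]
```

View pics/c7.png

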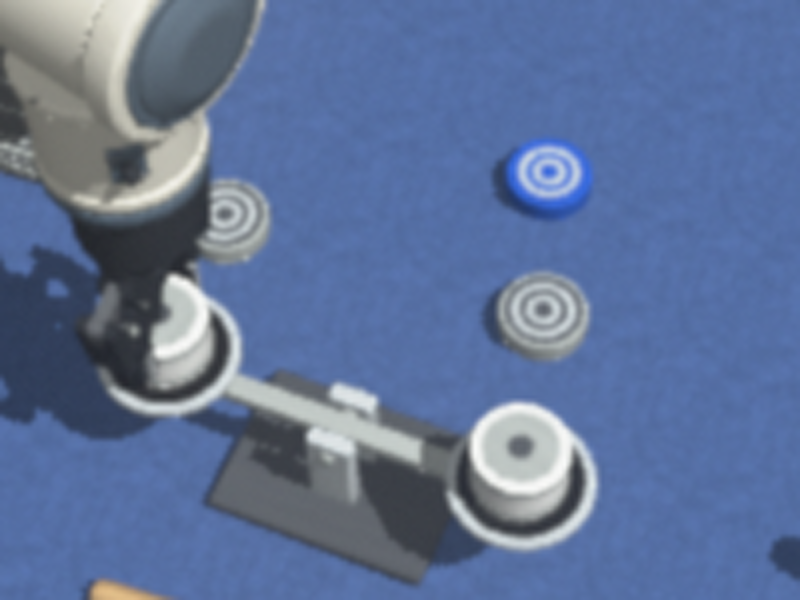

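View pics/side7.png

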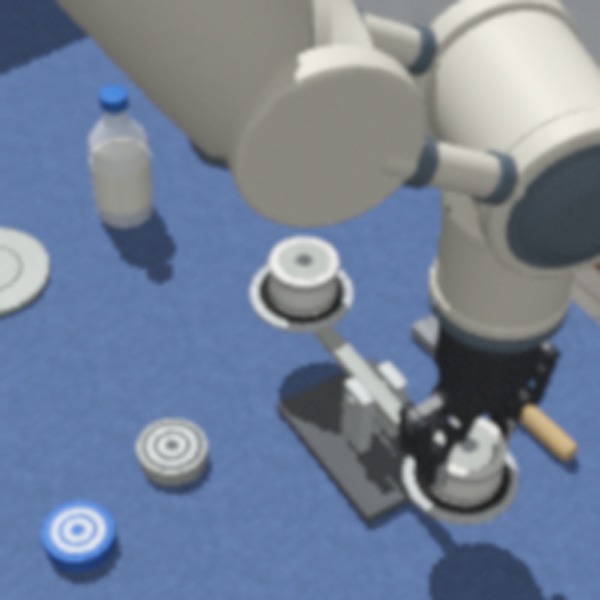

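The beam is about level and the tool still carries a net downward weight, so this canister seems heavier. I'll ease it down to the stop before letting go.

Emit:
send_rows([
  [[0,0,0.1,0,0,0,1],[0,0,0.1,0,0,0,1],[0,0,0.08,0,0,0,1],[0,0,0,0,0,0,1],[0,0,0,0,0,0,1],[0,0,0,0,0,0,1]],
])

```text
time_s: 11.9
tool_pos: [0.6685, -0.1505, 0.0893]
eef_rot: [0.707, 0.707, 0.0, 0.0]
ft_force: [0.1, -3.3, 1.8]
gripper_width: 0.0581
```

Emit:
send_rows([
  [[0,0,0,0,0,0,0.6],[0,0,0,0,0,0,0.45],[0,0,0,0,0,0,0.35],[0,0,0,0,0,0,0.2],[0,0,0,0,0,0,0],[0,0,0,0,0,0,0],[0,0,0,0,0,0,0],[0,0,0,0,0,0,0],[0,0,-0.3,0,0,0,0],[0,0,-0.8,0,0,0,0],[0,0,-0.9,0,0,0,0],[0,0,-0.9,0,0,0,0],[0,0,0,0,0,0,0],[0,0,0,0,0,0,0],[0,0,0,0,0,0,0],[0,0,0,0,0,0,0],[0,0,0,0,0,0,0],[0,0,0,0,0,0,0],[0,0,0,0,0,0,0],[0,0,0,0,0,0,0]],
])

```text
time_s: 13.57
tool_pos: [0.6681, -0.1501, 0.2048]
eef_rot: [0.707, 0.707, -0.0, -0.0]
ft_force: [0.5, -0.0, 0.9]
gripper_width: 0.0851
```

```bash
python3 - <<'E'
from h import *
shot("scene","c8",(160,100,360,250),4)
shot("wrist","w8"); shot("side","s8",(160,60,360,260),3); print(monitor.get_obs()["tool_pos"])
E
```

```text
[ 0.66819353 -0.15020108  0.20516368]
```

View pics/c8.png

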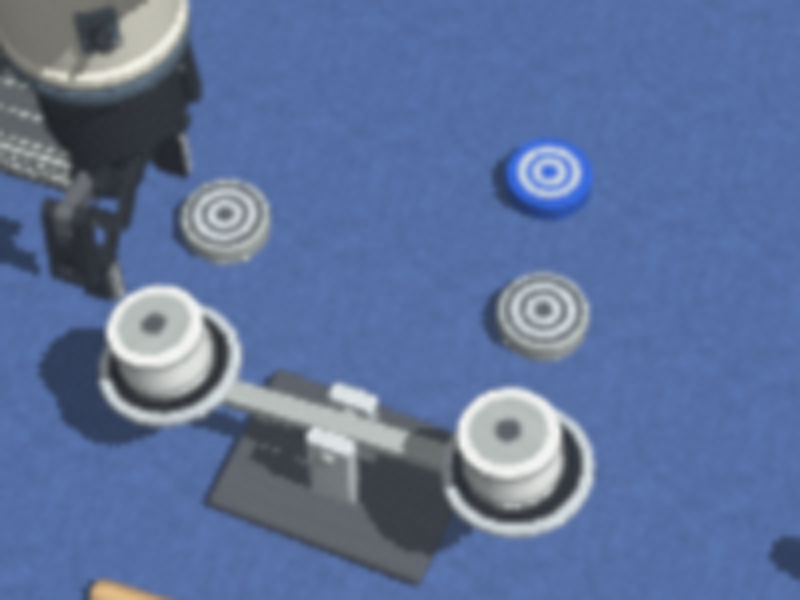

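View pics/w8.png

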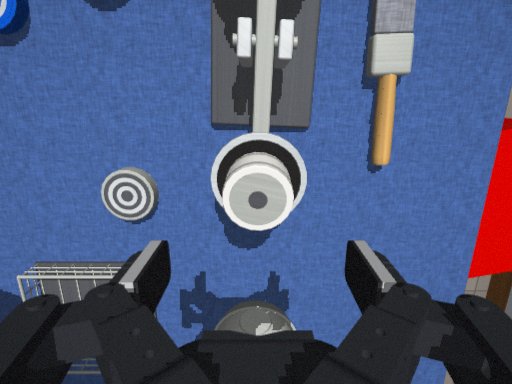

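View pics/s8.png

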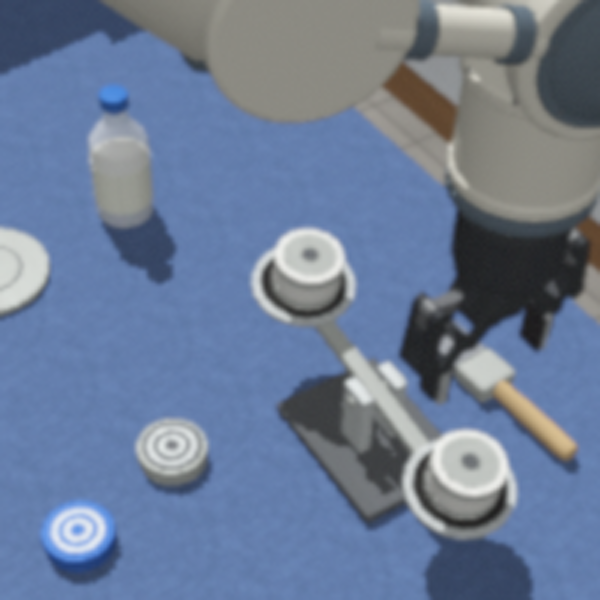

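```bash
cat >> h.py <<'E'
def cans(c,p,d,zlo=0.02,zhi=0.2,dz=0.006):
    W=cloud(c,d); hsv=cv2.cvtColor(p,cv2.COLOR_RGB2HSV); z=W[...,2]
    m=((hsv[...,1]<60)&(hsv[...,2]>120)&(z>zlo)&(z<zhi)).astype(np.uint8)
    k,l,s,ce=cv2.connectedComponentsWithStats(m)
    for i in range(1,k):
        if s[i,4]<150: continue
        q=W[l==i]; top=np.nanpercentile(q[:,2],90); tp=q[(q[:,2]>top-dz)]
        print(ce[i].round(),s[i,4],"top",top.round(4),((tp.min(0)+tp.max(0))/2).round(4)[:2],np.ptp(tp,0).round(3)[:2])
E
python3 - <<'E'
from h import *
for n in ["c8","s8","w8"]:
    f=np.load(f"pics/{n}.npz"); print(n); cans(f,f["p"],f["d"],0.105,0.16,0.012)
    W=cloud(f,f["d"]);x,y,z=W[...,0],W[...,1],W[...,2]
    for nm,cx,cy in(("L",.679,.091),("R",.668,-.148)):
        r=np.hypot(x-cx,y-cy); m=(r<.044)&(z>.06)&(z<.112)
        # plane of pan visible ring
        m&=r>.036; q=W[m]; print(nm,len(q),np.percentile(q[:,2],[10,50,90]).round(3))
E
```

```text
c8
[199. 182.] 390 top 0.1161 [ 0.6688 -0.1533] [0.061 0.061]
[288. 211.] 584 top 0.1439 [0.6796 0.0829] [0.062 0.06 ]
[404. 241.] 172 top 0.1236 [0.6495 0.3634] [0.028 0.034]
L 220 [0.097 0.103 0.107]
R 195 [0.068 0.075 0.079]
s8
[471.  22.] 1460 top 0.1531 [1.6586 0.1876] [0.018 0.313]
[262. 149.] 486 top 0.1427 [0.6778 0.0786] [0.06  0.059]
[316. 214.] 437 top 0.1146 [ 0.6661 -0.1571] [0.06  0.058]
[ 22. 337.] 625 top 0.1457 [ 0.011  -0.0784] [0.075 0.019]
L 187 [0.095 0.1   0.107]
R 267 [0.067 0.073 0.103]
w8
[258. 195.] 3657 top 0.1173 [ 0.6681 -0.1539] [0.06 0.06]Traceback (most recent call last):
  File "<stdin>", line 8, in <module>
    return _quantile_unchecked(
        a, q, axis, out, overwrite_input, method, keepdims, weights)
    return _ureduce(a,
                    func=_quantile_ureduce_func,
    ...<5 lines>...
                    overwrite_input=overwrite_input,
                    method=method)
    r = func(a, **kwargs)
    result = _quantile(arr,
                       quantiles=q,
    ...<2 lines>...
                       out=out,
                       weights=wgt)
    slices_having_nans = np.isnan(arr[-1, ...])
                                  ~~~^^^^^^^^^
IndexError: index -1 is out of bounds for axis 0 with size 0
```

```bash
python3 - <<'E'
from h import *
for n in ["c8","s8","w8"]:
    f=np.load(f"pics/{n}.npz"); print(n); cans(f,f["p"],f["d"],0.011,0.03)
E
```

```text
c8
[330.  61.] 886 top 0.0214 [0.0314 0.0033] [0.201 0.234]
[216. 154.] 315 top 0.0205 [ 0.5175 -0.1812] [0.064 0.059]
[296. 178.] 350 top 0.0208 [0.5161 0.0549] [0.063 0.06 ]
[237. 264.] 652 top 0.0208 [0.8059 0.0019] [0.043 0.106]
s8
[444.  41.] 768 top 0.0281 [1.6587 0.3027] [0.019 0.673]
[321. 183.] 194 top 0.0196 [ 0.8015 -0.0302] [0.044 0.051]
[217. 209.] 348 top 0.0192 [0.5132 0.0512] [0.06  0.062]
[185. 236.] 166 top 0.0195 [0.4016 0.0197] [0.043 0.045]
[269. 274.] 486 top 0.0191 [ 0.5156 -0.1839] [0.062 0.062]
[ 52. 345.] 2095 top 0.0221 [ 0.0192 -0.0271] [0.182 0.172]
[376. 293.] 489 top 0.0272 [ 0.682  -0.3682] [0.057 0.092]
[295. 325.] 214 top 0.0241 [ 0.4544 -0.3518] [0.143 0.143]
w8
[395.  15.] 1204 top 0.0198 [0.804  0.0036] [0.039 0.028]
[392.  53.] 1601 top 0.0222 [ 0.8049 -0.0305] [0.042 0.038]
[129. 190.] 587 top 0.0202 [ 0.5171 -0.1812] [0.061 0.061]
[127. 195.] 546 top 0.0207 [ 0.5165 -0.1822] [0.045 0.045]
[127. 196.] 265 top 0.0206 [ 0.5165 -0.1826] [0.025 0.025]
[ 72. 270.] 292 top 0.0248 [ 0.4374 -0.2791] [0.114 0.003]
```

Emit:
send_rows([
  [[-0.16,-0.758,0,0,0,0,0],[-0.16,-0.758,0,0,0,0,0],[-0.16,-0.758,0,0,0,0,0],[-0.16,-0.758,0,0,0,0,0],[-0.16,-0.758,0,0,0,0,0],[0,0,0.8,0,0,0,0],[0,0,0.8,0,0,0,0],[0,0,0.8,0,0,0,0],[0,0,0.8,0,0,0,0],[0,0,0.7,0,0,0,0],[0,0,0.5,0,0,0,0],[0,0,0.4,0,0,0,0],[0,0,0.2,0,0,0,0],[0,0,0,0,0,0,0]],
])

```text
time_s: 14.88
tool_pos: [0.5159, -0.1819, 0.004]
eef_rot: [0.707, 0.707, -0.0, -0.001]
ft_force: [-0.6, 0.4, -0.3]
gripper_width: 0.0852
```

```bash
python3 - <<'E'
from h import *
c,p,d=shot("wrist","w9"); print(monitor.get_obs()["tool_pos"],monitor.get_obs()["ft_force"])
shot("side","s9",(200,160,400,310),4)
E
```

```text
[ 0.51649101 -0.18212512  0.00509389] [ 0.21926029 -0.36453623  0.80850738]
```

View pics/w9.png

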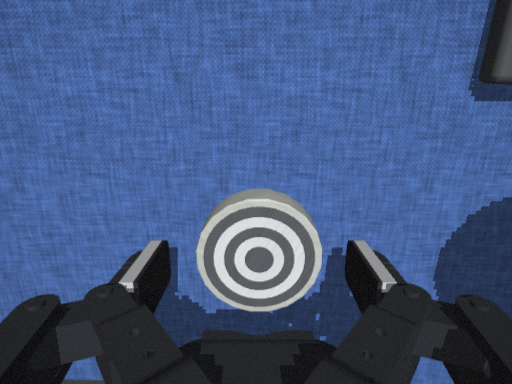

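View pics/s9.png

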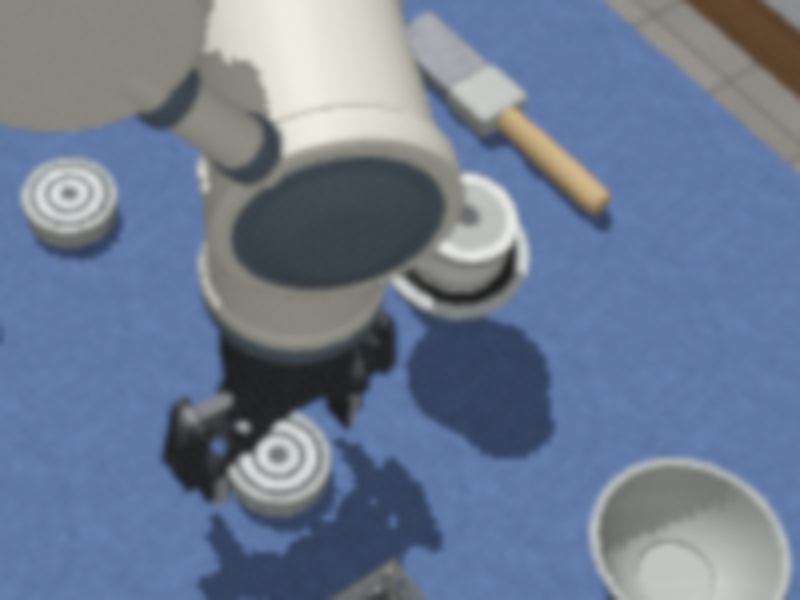

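The disc is centred between the pads at wrist (259,258).

Emit:
send_rows([
  [[0,0,0.1,0,0,0,0],[0,0,0,0,0,0,1],[0,0,0,0,0,0,1],[0,0,0,0,0,0,1],[0,0,0,0,0,0,1],[0,0,0,0,0,0,1],[0,0,0,0,0,0,1],[0,0,0,0,0,0,1],[0,0,-0.4,0,0,0,1],[0,0,-0.7,0,0,0,1],[0,0,-0.8,0,0,0,1],[0,0,-0.8,0,0,0,1],[0,0,-0.8,0,0,0,1],[0,0,-0.8,0,0,0,1],[0,0,-0.4,0,0,0,1],[0,0,0,0,0,0,1],[0,0,0,0,0,0,1]],
])

```text
time_s: 16.4
tool_pos: [0.5168, -0.1823, 0.1901]
eef_rot: [0.707, 0.707, 0.0, 0.001]
ft_force: [-0.0, -0.0, -1.2]
gripper_width: 0.0593
```

```bash
python3 - <<'E'
from h import *
c,p,d=shot("wrist","w10"); tp=monitor.get_obs()["tool_pos"]; print(tp,monitor.get_obs()["ft_force"])
cans(c,p,d,tp[2]+.008,tp[2]+.04)
print(heldtop(c,d,258,262,15))
E
```

```text
[ 0.51621928 -0.18203224  0.18891205] [-0.21922433  0.00400434 -1.88250982]
[251. 232.] 2676 top 0.2076 [ 0.5165 -0.1815] [0.059 0.062]
[257. 257.] 2718 top 0.2081 [ 0.5166 -0.1824] [0.044 0.046]
[180. 248.] 335 top 0.2267 [ 0.4829 -0.1705] [0.005 0.002]
[335. 248.] 331 top 0.2265 [ 0.5507 -0.1706] [0.005 0.002]
[257. 260.] 1312 top 0.2083 [ 0.5166 -0.1819] [0.024 0.025]
[ 0.51685254 -0.18249769  0.20764827]
```

View pics/w10.png

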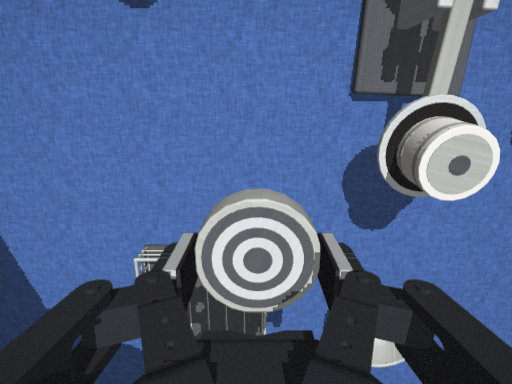

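Emit:
send_rows([
  [[0.787,-0.051,0,0,0,0,1],[0.787,-0.051,0,0,0,0,1],[0.787,-0.051,0,0,0,0,1],[0.787,-0.051,0,0,0,0,1],[0.787,-0.051,0,0,0,0,1],[0.787,-0.051,0,0,0,0,1],[0.787,-0.051,0,0,0,0,1],[0.787,-0.051,0,0,0,0,1],[0.787,-0.051,0,0,0,0,1],[0.787,-0.051,0,0,0,0,1],[0.787,-0.051,0,0,0,0,1],[0.787,-0.051,0,0,0,0,1],[0.787,-0.051,0,0,0,0,1],[0.787,-0.051,0,0,0,0,1],[0,0,0,0,0,0,1],[0,0,0,0,0,0,1]],
])

```text
time_s: 17.78
tool_pos: [0.4869, 0.2596, 0.1876]
eef_rot: [0.706, 0.708, -0.001, -0.001]
ft_force: [-0.1, -0.2, -1.3]
gripper_width: 0.0592
```

```bash
python3 - <<'E'
from h import *
c,p,d=shot("wrist","w11"); tp=monitor.get_obs()["tool_pos"]; print(tp)
W=cloud(c,d); hsv=cv2.cvtColor(p,cv2.COLOR_RGB2HSV)
m=((hsv[...,1]<60)&(hsv[...,2]>120)&(abs(W[...,2]-.009)<.006)&(W[...,1]>.25)&(W[...,1]<.45)&(abs(W[...,0]-.48)<.1)).astype(np.uint8)
q=W[m>0]; print(len(q),q.min(0),q.max(0),np.median(q[:,2]),(q.min(0)+q.max(0))/2)
E
```

```text
[0.48712764 0.25857493 0.18778387]
11059 [0.4227313  0.29550632 0.00646326] [0.54127331 0.41446149 0.01247798] 0.009474388883929385 [0.4820023  0.35498391 0.00947062]
```

View pics/w11.png

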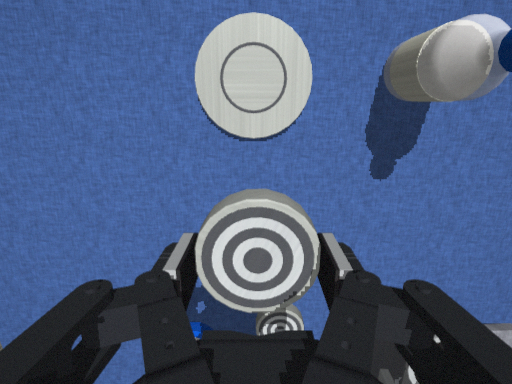

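Emit:
send_rows([
  [[0.6,-0.03,0,0,0,0,1],[0.7,-0.035,0,0,0,0,1],[0.7,-0.03,0,0,0,0,1],[0.41,-0.03,0,0,0,0,1],[0,0,0,0,0,0,1],[0,0,0.8,0,0,0,1],[0,0,0.8,0,0,0,1],[0,0,0.8,0,0,0,1],[0,0,0.8,0,0,0,1],[0,0,0.6,0,0,0,1],[0,0,0.4,0,0,0,1],[0,0,0.2,0,0,0,1],[0,0,0.06,0,0,0,1],[0,0,0,0,0,0,1],[0,0,0,0,0,0,1]],
])

```text
time_s: 19.08
tool_pos: [0.4833, 0.354, 0.0112]
eef_rot: [0.707, 0.707, -0.0, 0.0]
ft_force: [0.6, 0.2, -1.7]
gripper_width: 0.0592
```

Emit:
send_rows([
  [[0,0,0,0,0,0,0.6],[0,0,0,0,0,0,0.45],[0,0,0,0,0,0,0.35],[0,0,0,0,0,0,0.2],[0,0,0,0,0,0,0],[0,0,0,0,0,0,0],[0,0,0,0,0,0,0],[0,0,0,0,0,0,0],[0,0,-0.3,0,0,0,0],[0,0,-0.8,0,0,0,0],[0,0,-0.9,0,0,0,0],[0,0,-0.9,0,0,0,0],[0,0,-0.9,0,0,0,0],[0,0,-0.7,0,0,0,0],[0,0,0,0,0,0,0],[0,0,0,0,0,0,0]],
])

```text
time_s: 20.42
tool_pos: [0.4837, 0.3554, 0.1935]
eef_rot: [0.707, 0.707, 0.002, 0.0]
ft_force: [-0.2, -0.7, -0.9]
gripper_width: 0.0858
```

```bash
python3 - <<'E'
from h import *
c,p,d=shot("wrist","w12"); tp=monitor.get_obs()["tool_pos"]; print(tp)
cans(c,p,d,0.02,.05)
c,p,d=shot("scene","c12"); cans(c,p,d,.012,.05)
c,p,d=shot("side","s12"); cans(c,p,d,.012,.05)
E
```

```text
[0.48303917 0.3549156  0.19191954]
[398. 145.] 347 top 0.0477 [0.6321 0.3847] [0.031 0.018]
[257. 168.] 658 top 0.0282 [0.4836 0.3557] [0.061 0.06 ]
[256. 173.] 641 top 0.0286 [0.4836 0.3548] [0.044 0.044]
[256. 173.] 310 top 0.0288 [0.4835 0.3546] [0.025 0.025]
[154.  18.] 283 top 0.0479 [ 0.0812 -0.5969] [0.162 0.027]
[331.  61.] 961 top 0.0405 [0.0463 0.0336] [0.105 0.116]
[170. 120.] 370 top 0.0359 [ 0.4535 -0.3517] [0.153 0.152]
[128. 168.] 704 top 0.0446 [ 0.6639 -0.3663] [0.11  0.107]
[295. 178.] 341 top 0.0205 [0.5169 0.0553] [0.061 0.059]
[408. 200.] 395 top 0.0284 [0.4859 0.3549] [0.062 0.06 ]
[237. 264.] 639 top 0.0208 [0.8052 0.0018] [0.042 0.105]
[447.  39.] 1480 top 0.0459 [1.6584 0.2838] [0.021 0.617]
[47. 61.] 186 top 0.0204 [0.3532 0.9672] [0.295 0.018]
[  6. 127.] 280 top 0.0494 [0.1362 0.6641] [0.054 0.116]
[201. 127.] 173 top 0.0473 [0.639  0.3491] [0.053 0.04 ]
[155. 146.] 261 top 0.0268 [0.482  0.3503] [0.06  0.063]
[314. 177.] 401 top 0.0192 [ 0.8016 -0.0017] [0.041 0.105]
[217. 209.] 347 top 0.0191 [0.5138 0.051 ] [0.061 0.061]
[374. 295.] 1134 top 0.0437 [ 0.6637 -0.369 ] [0.111 0.108]
[ 48. 347.] 2184 top 0.0393 [ 0.0127 -0.0361] [0.154 0.118]
[293. 341.] 758 top 0.0351 [ 0.4513 -0.3541] [0.151 0.151]
```

View pics/w12.png

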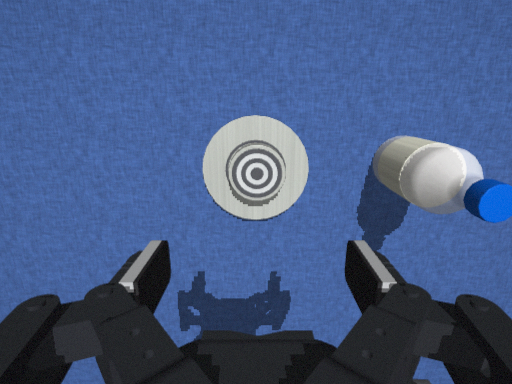

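View pics/c12.png

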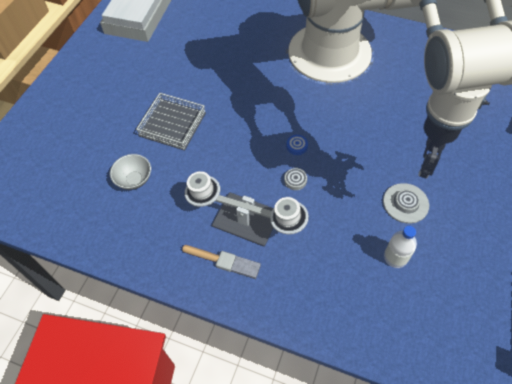

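Emit:
send_rows([
  [[-0.838,0.092,0,0,0,0,0],[-0.838,0.092,0,0,0,0,0],[-0.838,0.092,0,0,0,0,0],[-0.838,0.092,0,0,0,0,0],[-0.838,0.092,0,0,0,0,0],[-0.838,0.092,0,0,0,0,0],[-0.838,0.092,0,0,0,0,0],[-0.838,0.092,0,0,0,0,0],[-0.838,0.092,0,0,0,0,0],[0,0,0.7,0,0,0,0],[0,0,0.7,0,0,0,0],[0,0,0.7,0,0,0,0],[0,0,0,0,0,0,0],[0,0,0,0,0,0,0]],
])

```text
time_s: 21.73
tool_pos: [0.5149, 0.0532, 0.1058]
eef_rot: [0.707, 0.707, -0.002, -0.002]
ft_force: [0.1, 0.4, 0.7]
gripper_width: 0.0853
```

```bash
python3 - <<'E'
from h import *
c,p,d=shot("wrist","w13"); tp=monitor.get_obs()["tool_pos"]; print(tp)
cans(c,p,d,0.012,.03)
E
```

```text
[0.5159216  0.05332717 0.10705353]
[259. 186.] 1129 top 0.0202 [0.5154 0.055 ] [0.061 0.061]
[258. 193.] 1092 top 0.0206 [0.5154 0.0541] [0.045 0.045]
[258. 194.] 528 top 0.0209 [0.5151 0.054 ] [0.024 0.024]
[124. 230.] 719 top 0.0206 [0.4031 0.0216] [0.043 0.043]
[125. 231.] 354 top 0.0207 [0.4029 0.0216] [0.023 0.022]
```

View pics/w13.png

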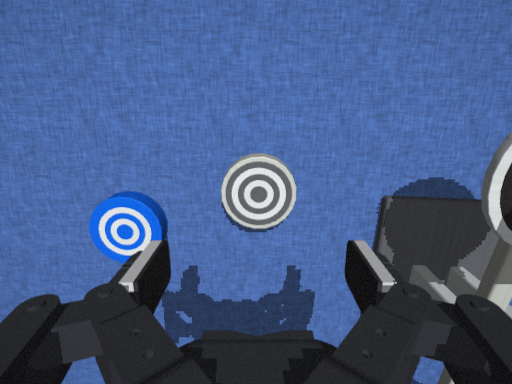

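The grey disc at (258,194) is centred, and the blue one at (124,231) is clear of the finger.

Emit:
send_rows([
  [[0,0,0.7,0,0,0,0],[0,0,0.7,0,0,0,0],[0,0,0.6,0,0,0,0],[0,0,0.4,0,0,0,0],[0,0,0.24,0,0,0,0],[0,0,0,0,0,0,0],[0,0,0,0,0,0,1],[0,0,0,0,0,0,1],[0,0,0,0,0,0,1],[0,0,0,0,0,0,1],[0,0,0,0,0,0,1],[0,0,0,0,0,0,1],[0,0,0,0,0,0,1]],
])

```text
time_s: 22.87
tool_pos: [0.517, 0.0533, 0.0032]
eef_rot: [0.707, 0.707, 0.001, 0.001]
ft_force: [-2.6, 0.1, 16.0]
gripper_width: 0.0595
```

Emit:
send_rows([
  [[0,0,-0.4,0,0,0,1],[0,0,-0.7,0,0,0,1],[0,0,-0.8,0,0,0,1],[0,0,-0.8,0,0,0,1],[0,0,-0.8,0,0,0,1],[0.8,-0.09,0,0,0,0,1],[0.8,-0.09,0,0,0,0,1],[0.8,-0.09,0,0,0,0,1],[0.8,-0.09,0,0,0,0,1],[0.8,-0.09,0,0,0,0,1],[0.8,-0.09,0,0,0,0,1],[0,0,0,0,0,0,1],[0,0,0,0,0,0,1]],
])

```text
time_s: 23.95
tool_pos: [0.4943, 0.2468, 0.1424]
eef_rot: [0.706, 0.708, 0.001, 0.0]
ft_force: [-0.7, -0.8, -0.7]
gripper_width: 0.0593
```

```bash
python3 - <<'E'
from h import *
c,p,d=shot("wrist","w14"); tp=monitor.get_obs()["tool_pos"]; print(tp)
cans(c,p,d,tp[2]+.008,tp[2]+.04); print(heldtop(c,d,258,262,15)); print("stack");cans(c,p,d,.02,.05)
E
```

```text
[0.49441427 0.24563758 0.14215743]
[251. 233.] 2571 top 0.159 [0.494  0.2485] [0.059 0.061]
[257. 255.] 2624 top 0.1595 [0.4942 0.2477] [0.044 0.045]
[180. 248.] 332 top 0.1796 [0.4605 0.2583] [0.005 0.002]
[335. 248.] 337 top 0.18 [0.5279 0.2587] [0.005 0.002]
[257. 257.] 1273 top 0.1598 [0.4942 0.2478] [0.024 0.026]
[0.49414834 0.2460086  0.15903201]
stack
[427.  15.] 194 top 0.0475 [0.622  0.3821] [0.011 0.013]
[245.  52.] 1203 top 0.0282 [0.4837 0.3551] [0.061 0.061]
[244.  54.] 1247 top 0.0286 [0.4833 0.3547] [0.044 0.044]
[244.  55.] 615 top 0.0289 [0.4832 0.3547] [0.025 0.025]
```

View pics/w14.png

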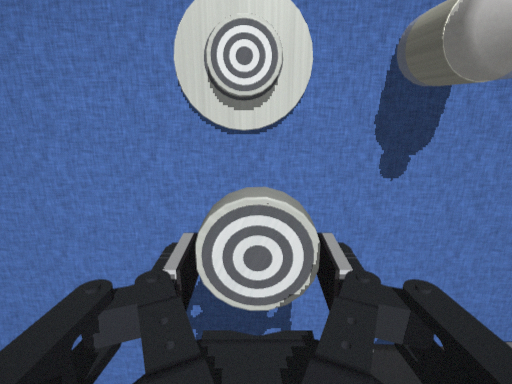

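Emit:
send_rows([
  [[0.67,-0.075,0,0,0,0,1],[0.67,-0.075,0,0,0,0,1],[0.67,-0.075,0,0,0,0,1],[0.67,-0.075,0,0,0,0,1],[0,0,0,0,0,0,1],[0,0,0.8,0,0,0,1],[0,0,0.8,0,0,0,1],[0,0,0.6,0,0,0,1],[0,0,0.4,0,0,0,1],[0,0,0.15,0,0,0,1],[0,0,0.07,0,0,0,1],[0,0,0,0,0,0,1],[0,0,0,0,0,0,1],[0,0,0,0,0,0,1]],
])

```text
time_s: 25.17
tool_pos: [0.4834, 0.3521, 0.0295]
eef_rot: [0.707, 0.707, 0.001, 0.0]
ft_force: [-0.3, -0.7, -1.8]
gripper_width: 0.0591
```

Emit:
send_rows([
  [[0,0,0,0,0,0,0.6],[0,0,0,0,0,0,0.45],[0,0,0,0,0,0,0.35],[0,0,0,0,0,0,0.2],[0,0,0,0,0,0,0],[0,0,0,0,0,0,0],[0,0,0,0,0,0,0],[0,0,0,0,0,0,0],[0,0,-0.3,0,0,0,0],[0,0,-0.8,0,0,0,0],[0,0,-0.9,0,0,0,0],[0,0,-0.9,0,0,0,0],[0,0,-0.9,0,0,0,0],[0,0,-0.7,0,0,0,0],[0,0,0,0,0,0,0],[0,0,0,0,0,0,0]],
])

```text
time_s: 26.5
tool_pos: [0.4832, 0.3529, 0.2111]
eef_rot: [0.707, 0.707, 0.002, 0.0]
ft_force: [0.3, 1.1, -1.2]
gripper_width: 0.0854
```

```bash
python3 - <<'E'
from h import *
c,p,d=shot("wrist","w15"); tp=monitor.get_obs()["tool_pos"]; print(tp)
cans(c,p,d,0.035,.06)
c,p,d=shot("scene","c15"); cans(c,p,d,.03,.06)
c,p,d=shot("side","s15"); cans(c,p,d,.03,.06); cans(c,p,d,.105,.16,.012)
E
```

```text
[0.48250687 0.35245835 0.20949424]
[396. 142.] 279 top 0.0573 [0.6316 0.3845] [0.03  0.019]
[258. 167.] 685 top 0.0461 [0.4835 0.3538] [0.06  0.061]
[257. 172.] 650 top 0.0466 [0.483 0.353] [0.044 0.045]
[257. 173.] 312 top 0.0469 [0.483  0.3533] [0.025 0.026]
[142.  19.] 357 top 0.0575 [ 0.0944 -0.6593] [0.165 0.144]
[336.  59.] 327 top 0.0568 [0.0458 0.0337] [0.099 0.112]
[128. 167.] 370 top 0.0458 [ 0.6647 -0.3666] [0.11  0.109]
[409. 196.] 402 top 0.0461 [0.485  0.3536] [0.063 0.061]
[449.  37.] 1124 top 0.0568 [1.6602 0.2703] [0.02  0.579]
[  6. 126.] 343 top 0.0506 [0.1369 0.6641] [0.055 0.119]
[155. 142.] 265 top 0.0449 [0.4822 0.3498] [0.061 0.065]
[375. 293.] 551 top 0.0447 [ 0.6634 -0.3688] [0.11  0.108]
[293. 342.] 461 top 0.0359 [ 0.4514 -0.3542] [0.151 0.151]
[ 35. 355.] 594 top 0.0571 [ 0.0007 -0.0785] [0.12  0.025]
[471.  22.] 1452 top 0.1536 [1.6596 0.1906] [0.023 0.32 ]
[10. 40.] 351 top 0.155 [0.2705 0.9618] [0.07  0.047]
[262. 149.] 486 top 0.1422 [0.6769 0.0789] [0.059 0.059]
[316. 214.] 432 top 0.1147 [ 0.6655 -0.1571] [0.058 0.058]
[ 22. 337.] 651 top 0.1468 [ 0.0113 -0.0788] [0.076 0.019]
```

View pics/w15.png

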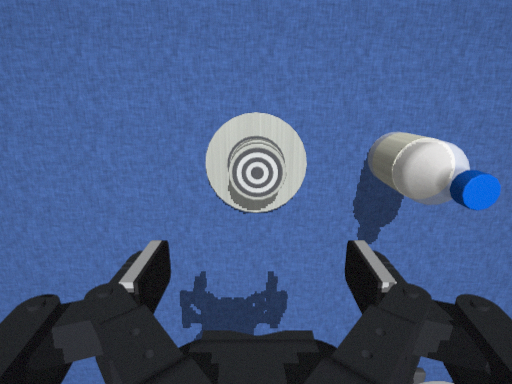

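View pics/s15.png

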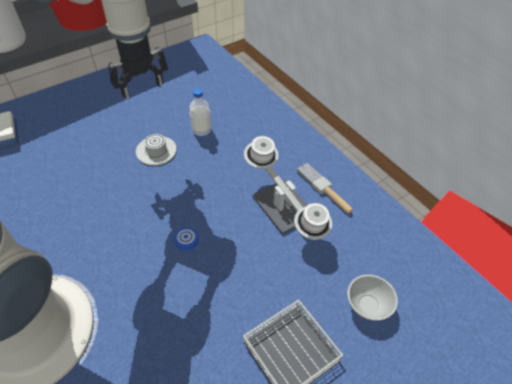

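Both discs are stacked at about (0.483, 0.353) with the top at 45 mm, and only the blue look-alike at side (186,238) is left on the bench. Next is the lighter (left, raised) canister.

Emit:
send_rows([
  [[-0.674,0.49,0,0,0,0,0],[-0.674,0.49,0,0,0,0,0],[-0.674,0.49,0,0,0,0,0],[-0.674,0.49,0,0,0,0,0],[-0.674,0.49,0,0,0,0,0],[-0.674,0.49,0,0,0,0,0],[-0.674,0.49,0,0,0,0,0],[-0.674,0.49,0,0,0,0,0],[-0.674,0.49,0,0,0,0,0],[-0.674,0.49,0,0,0,0,0],[0,0,0,0,0,0,0],[0,0,0,0,0,0,0]],
])

```text
time_s: 27.65
tool_pos: [0.6787, 0.0812, 0.2068]
eef_rot: [0.708, 0.706, -0.001, -0.001]
ft_force: [-0.4, -0.1, -1.3]
gripper_width: 0.0853
```

```bash
python3 - <<'E'
from h import *
c,p,d=shot("wrist","w16"); tp=monitor.get_obs()["tool_pos"]; print(tp)
cans(c,p,d,0.11,.17,.015)
W=cloud(c,d); q=W[(abs(W[...,0]-.679)<.022)&(abs(W[...,1]-.081)<.02)&(W[...,2]>.13)&(W[...,2]<.16)]
A=np.c_[q[:,:2]-[.679,.081],np.ones(len(q))]; print(len(q),np.linalg.lstsq(A,q[:,2],rcond=None)[0])
E
```

```text
[0.67802549 0.08240484 0.20702822]
[258. 194.] 5131 top 0.1458 [0.6795 0.0828] [0.059 0.061]
2905 [0.00398164 0.12111789 0.14345807]
```

View pics/w16.png

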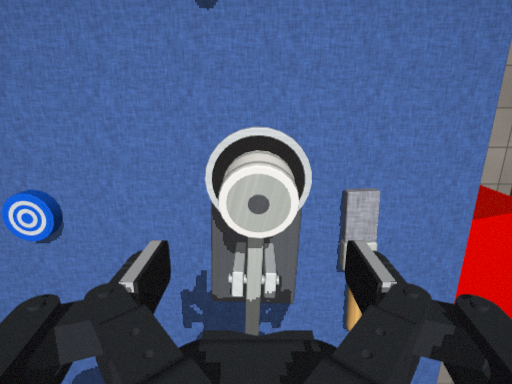

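Emit:
send_rows([
  [[-0.19,0.035,0,0,0,0,0],[0,0,0,0,0.75,0,0],[0,0,0,0,0.75,0,0],[0,0,0,0,0,0,0],[0,0,0.6,0,0,0,0],[0,0,0.6,0,0,0,0],[0,0,0.6,0,0,0,0],[0,0,0.4,0,0,0,0],[0,0,0.19,0,0,0,0],[0,0,0,0,0,0,0],[0,0,0,0,0,0,0]],
])

```text
time_s: 28.62
tool_pos: [0.68, 0.0871, 0.1141]
eef_rot: [0.706, 0.706, 0.042, -0.042]
ft_force: [-0.1, -0.2, 1.0]
gripper_width: 0.0855
```

```bash
python3 - <<'E'
from h import *
c,p,d=shot("wrist","w17"); o=monitor.get_obs(); print(o["tool_pos"],o["ft_force"],o["eef_rot"])
shot("side","s17",(180,80,340,240),4)
E
```

```text
[0.68047796 0.0868987  0.11469648] [0.55939698 0.2472363  0.57163517] [ 0.70561835  0.70607717  0.04265119 -0.04169714]
```

View pics/w17.png

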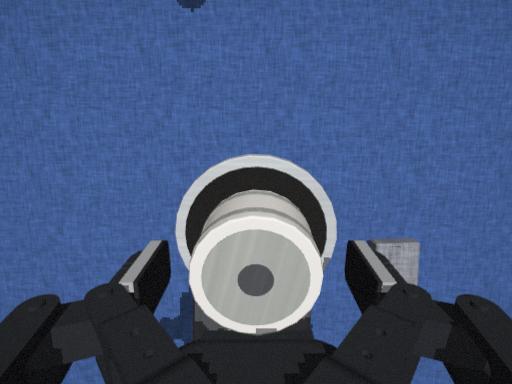

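View pics/s17.png

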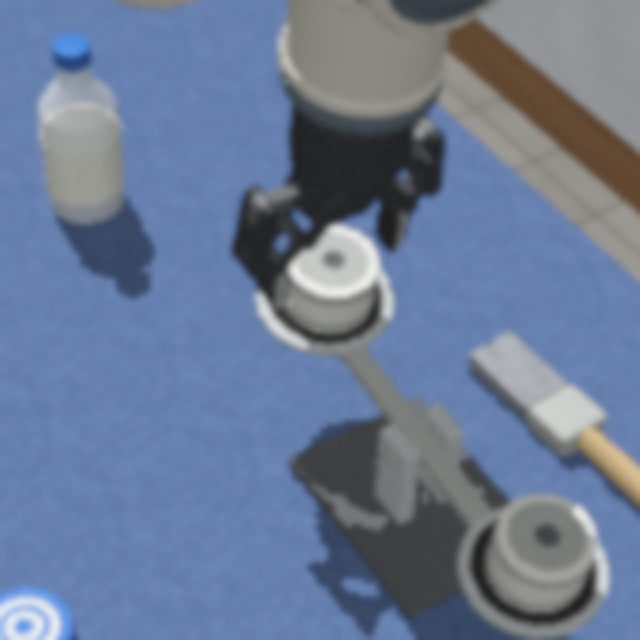

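Emit:
send_rows([
  [[0,0,0,0,0,0,0.2],[0,0,0,0,0,0,0.3],[0,0,0,0,0,0,0.4],[0,0,0,0,0,0,0.5],[0,0,0,0,0,0,0.7],[0,0,0,0,0,0,1],[0,0,0,0,0,0,1],[0,0,0,0,0,0,1],[0,0,-0.1,0,0,0,1],[0,0,-0.15,0,0,0,1],[0,0,-0.2,0,0,0,1],[0,0,-0.5,0,0,0,1],[0,0,-0.6,0,0,0,1],[0,0,-0.5,0,0,0,1],[0,0,0,0,0,0,1],[0,0,0,0,0,0,1]],
], grip_force=30)

```text
time_s: 30.05
tool_pos: [0.6805, 0.0766, 0.1965]
eef_rot: [0.706, 0.706, 0.043, -0.041]
ft_force: [-0.1, -0.5, -2.5]
gripper_width: 0.0588
```

```bash
python3 - <<'E'
from h import *
c,p,d=shot("wrist","w18"); o=monitor.get_obs(); print(o["tool_pos"],o["ft_force"],o["gripper_width"])
shot("side","s18",(180,80,340,240),4)
E
```

```text
[0.67976873 0.07671313 0.19520996] [-0.18692206 -0.00777405 -2.39933823] 0.05879967140502083
```

View pics/w18.png

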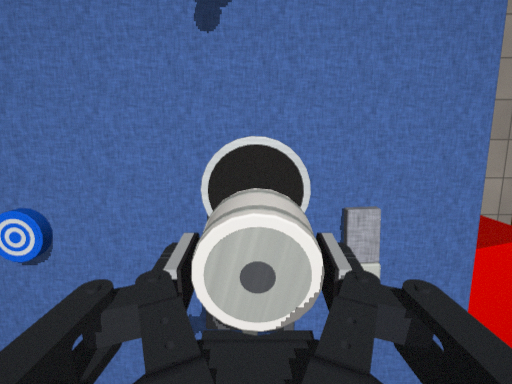

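View pics/s18.png

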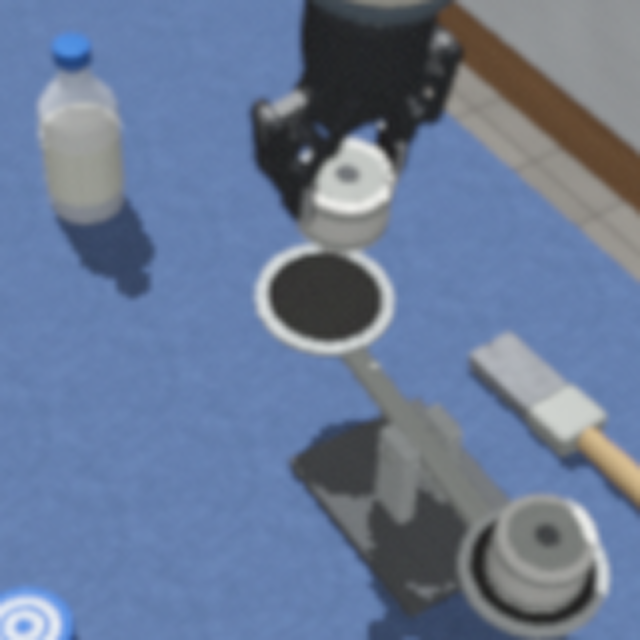

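Emit:
send_rows([
  [[0,0,-0.2,0,-0.75,0,1],[0,0,-0.2,0,-0.75,0,1],[-0.717,-0.38,0,0,0,0,1],[-0.717,-0.38,0,0,0,0,1],[-0.717,-0.38,0,0,0,0,1],[-0.717,-0.38,0,0,0,0,1],[-0.717,-0.38,0,0,0,0,1],[-0.717,-0.38,0,0,0,0,1],[-0.717,-0.38,0,0,0,0,1],[-0.717,-0.38,0,0,0,0,1],[-0.717,-0.38,0,0,0,0,1],[-0.717,-0.38,0,0,0,0,1],[-0.717,-0.38,0,0,0,0,1],[-0.717,-0.38,0,0,0,0,1],[-0.717,-0.38,0,0,0,0,1],[-0.717,-0.38,0,0,0,0,1],[-0.717,-0.38,0,0,0,0,1],[0,0,0,0,0,0,1],[0,0,0,0,0,0,1]],
], grip_force=60)

```text
time_s: 31.73
tool_pos: [0.4507, -0.3556, 0.2098]
eef_rot: [0.708, 0.706, -0.0, -0.001]
ft_force: [-0.6, 0.6, -2.4]
gripper_width: 0.058
```

```bash
python3 - <<'E'
from h import *
c,p,d=shot("wrist","w19"); o=monitor.get_obs(); tp=o["tool_pos"];print(tp,o["eef_rot"],o["ft_force"],o["gripper_width"])
cans(c,p,d,tp[2]+.015,tp[2]+.06); print(heldtop(c,d,258,240,15))
shot("side","s19",(180,200,400,384),3)
E
```

```text
[ 0.45132896 -0.354646    0.20995278] [ 7.07561640e-01  7.06650949e-01  9.30414958e-05 -9.76248409e-04] [ 1.01191282  0.21405822 -2.0970433 ] 0.058234743287675014
[257. 264.] 11692 top 0.2389 [ 0.4507 -0.357 ] [0.058 0.061]
[178. 255.] 406 top 0.2531 [ 0.4177 -0.3453] [0.005 0.006]
[337. 255.] 393 top 0.2528 [ 0.484  -0.3447] [0.005 0.003]
[ 0.45107846 -0.33911483  0.23834012]
```

View pics/w19.png

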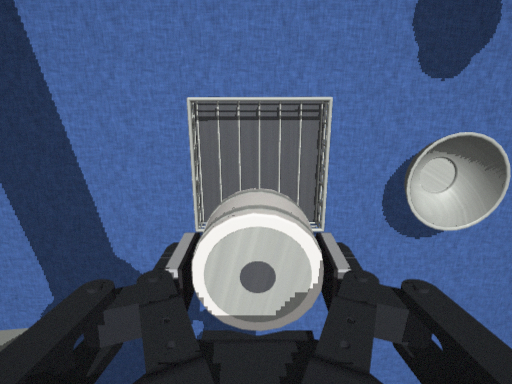

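View pics/s19.png

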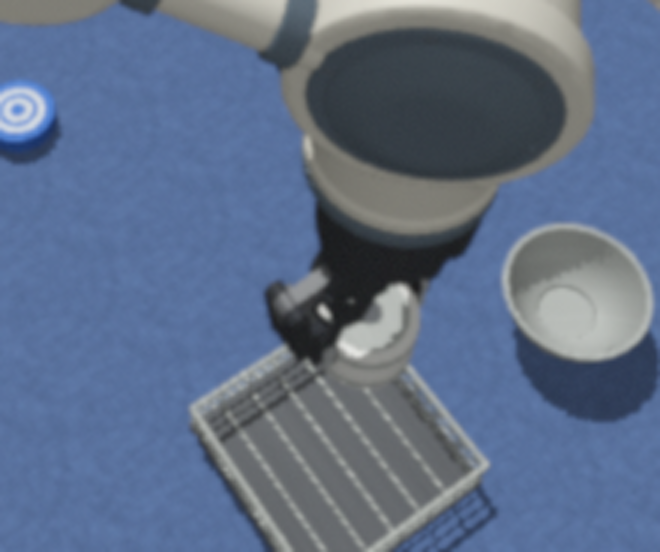

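Emit:
send_rows([
  [[0.08,0.025,0.2,0,0,0,1],[0,0,0.8,0,0,0,1],[0,0,0.8,0,0,0,1],[0,0,0.8,0,0,0,1],[0,0,0.8,0,0,0,1],[0,0,0.6,0,0,0,1],[0,0,0.4,0,0,0,1],[0,0,0.2,0,0,0,1],[0,0,0.15,0,0,0,1],[0,0,0.05,0,0,0,1],[0,0,0,0,0,0,1],[0,0,0,0,0,0,1]],
])

```text
time_s: 32.83
tool_pos: [0.4534, -0.3518, 0.0197]
eef_rot: [0.707, 0.707, 0.0, 0.001]
ft_force: [0.0, -0.2, -1.5]
gripper_width: 0.0582
```

Emit:
send_rows([
  [[0,0,0,0,0,0,0.6],[0,0,0,0,0,0,0.45],[0,0,0,0,0,0,0.35],[0,0,0,0,0,0,0.2],[0,0,0,0,0,0,0.15],[0,0,0,0,0,0,0.15],[0,0,0,0,0,0,0.15],[0,0,-0.3,0,0,0,0.15],[0,0,-0.8,0,0,0,0.15],[0,0,-0.9,0,0,0,0],[0,0,-0.9,0,0,0,0],[0,0,-0.9,0,0,0,0],[0,0,-0.9,0,0,0,0],[0,0,0,0,0,0,0],[0,0,0,0,0,0,0]],
])

```text
time_s: 34.08
tool_pos: [0.4537, -0.3522, 0.21]
eef_rot: [0.707, 0.707, 0.0, 0.002]
ft_force: [-0.8, 0.5, -0.7]
gripper_width: 0.0854
```

```bash
python3 - <<'E'
from h import *
c,p,d=shot("wrist","w20"); o=monitor.get_obs(); tp=o["tool_pos"];print(tp,o["gripper_width"])
cans(c,p,d,.03,.06)
c,p,d=shot("side","s20"); cans(c,p,d,.1,.16,.012); cans(c,p,d,.03,.06)
E
```

```text
[ 0.45301269 -0.35158899  0.20818133] 0.08546366312668949
[255. 167.] 1777 top 0.037 [ 0.4527 -0.3532] [0.15  0.149]
[457. 198.] 2123 top 0.0469 [ 0.6644 -0.3667] [0.11  0.108]
[256. 171.] 2308 top 0.0466 [ 0.4536 -0.3525] [0.059 0.06 ]
[470.  22.] 1622 top 0.1533 [1.6602 0.1926] [0.024 0.322]
[ 11. 345.] 309 top 0.1433 [-0.0101 -0.0843] [0.037 0.006]
[450.  37.] 1124 top 0.0571 [1.6584 0.2735] [0.019 0.583]
[377. 296.] 422 top 0.045 [ 0.6631 -0.3687] [0.109 0.108]
[321. 347.] 228 top 0.0356 [ 0.4743 -0.3589] [0.104 0.142]
[259. 349.] 174 top 0.0354 [ 0.4106 -0.3383] [0.07  0.118]
[293. 345.] 679 top 0.0452 [ 0.4513 -0.3558] [0.059 0.06 ]
[ 25. 362.] 386 top 0.0572 [-0.0179 -0.08  ] [0.08  0.022]
```

View pics/w20.png

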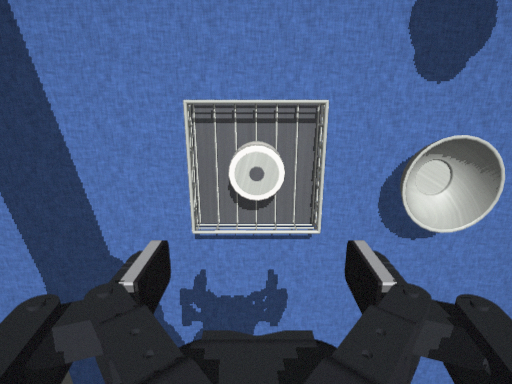

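The lighter canister stands in the basket, top at 45 mm and centred. Now for the heavier one on the right pan.

Emit:
send_rows([
  [[0.549,0.597,0,0,0,0,0],[0.549,0.597,0,0,0,0,0],[0.549,0.597,0,0,0,0,0],[0.549,0.597,0,0,0,0,0],[0.549,0.597,0,0,0,0,0],[0.549,0.597,0,0,0,0,0],[0.549,0.597,0,0,0,0,0],[0.549,0.597,0,0,0,0,0],[0.549,0.597,0,0,0,0,0],[0,0,0,0,0,0,0],[0,0,0,0,0,0,0]],
])

```text
time_s: 35.1
tool_pos: [0.668, -0.1523, 0.205]
eef_rot: [0.706, 0.708, -0.001, -0.001]
ft_force: [-0.3, -0.5, -0.3]
gripper_width: 0.0851
```

```bash
python3 - <<'E'
from h import *
c,p,d=shot("wrist","w21"); tp=monitor.get_obs()["tool_pos"]; print(tp)
cans(c,p,d,0.09,.14,.015)
W=cloud(c,d); q=W[(abs(W[...,0]-.668)<.022)&(abs(W[...,1]+.154)<.02)&(W[...,2]>.1)&(W[...,2]<.14)]
A=np.c_[q[:,:2]-[.668,-.154],np.ones(len(q))]; print(len(q),np.linalg.lstsq(A,q[:,2],rcond=None)[0])
E
```

```text
[ 0.66731027 -0.1533048   0.20531336]
[258. 190.] 3955 top 0.1173 [ 0.6685 -0.1539] [0.059 0.061]
2375 [0.00533769 0.11651164 0.11504217]
```

View pics/w21.png

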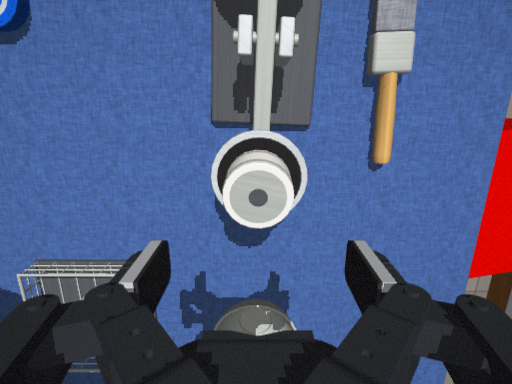

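Emit:
send_rows([
  [[-0.34,0.03,0,0,0,0,0],[0,0,0,0,0.75,0,0],[0,0,0,0,0.75,0,0],[0,0,0,0,0,0,0],[0,0,0.7,0,0,0,0],[0,0,0.7,0,0,0,0],[0,0,0.7,0,0,0,0],[0,0,0.6,0,0,0,0],[0,0,0.34,0,0,0,0],[0,0,0,0,0,0,0],[0,0,0,0,0,0,0]],
])

```text
time_s: 36.07
tool_pos: [0.6685, -0.1536, 0.0859]
eef_rot: [0.706, 0.706, 0.042, -0.043]
ft_force: [0.0, 0.6, 0.1]
gripper_width: 0.0853
```

```bash
python3 - <<'E'
from h import *
c,p,d=shot("wrist","w22"); o=monitor.get_obs(); print(o["tool_pos"],o["ft_force"],o["eef_rot"])
E
```

```text
[ 0.6692085 -0.1537694  0.0870051] [-0.22459642 -0.16823085  0.5820792 ] [ 0.70597149  0.7057512   0.04216895 -0.04172867]
```

View pics/w22.png

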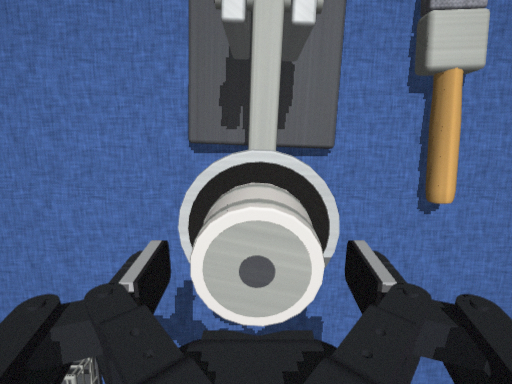

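Emit:
send_rows([
  [[0,0,0,0,0,0,0.2],[0,0,0,0,0,0,0.4],[0,0,0,0,0,0,0.6],[0,0,0,0,0,0,1],[0,0,0,0,0,0,1],[0,0,0,0,0,0,1],[0,0,0,0,0,0,1],[0,0,-0.2,0,0,0,1],[0,0,-0.4,0,0,0,1],[0,0,-0.6,0,0,0,1],[0,0,-0.7,0,0,0,1],[0,0,-0.7,0,0,0,1],[0,0,-0.4,0,-0.75,0,1],[0,0,0,0,-0.75,0,1],[0,0,0,0,0,0,1],[0,0,0,0,0,0,1],[0,0,0,0,0,0,1]],
], grip_force=50)

```text
time_s: 37.53
tool_pos: [0.6686, -0.1671, 0.2048]
eef_rot: [0.707, 0.707, 0.0, -0.001]
ft_force: [0.5, -0.4, -3.5]
gripper_width: 0.0584
```

```bash
python3 - <<'E'
from h import *
c,p,d=shot("wrist","w23"); o=monitor.get_obs(); print(o["tool_pos"],o["ft_force"],o["eef_rot"],o["gripper_width"])
tp=o["tool_pos"];cans(c,p,d,tp[2]+.015,tp[2]+.06)
E
```

```text
[ 0.66862267 -0.16745672  0.20460856] [-0.75486632 -1.45406225 -1.92879389] [ 7.07216393e-01  7.06996102e-01  2.21971344e-04 -1.19831225e-03] 0.058309132310416394
[257. 259.] 11999 top 0.2324 [ 0.6685 -0.1653] [0.058 0.06 ]
[178. 255.] 417 top 0.2482 [ 0.6355 -0.1574] [0.005 0.006]
[337. 254.] 387 top 0.2475 [ 0.702  -0.1558] [0.005 0.003]
```

View pics/w23.png

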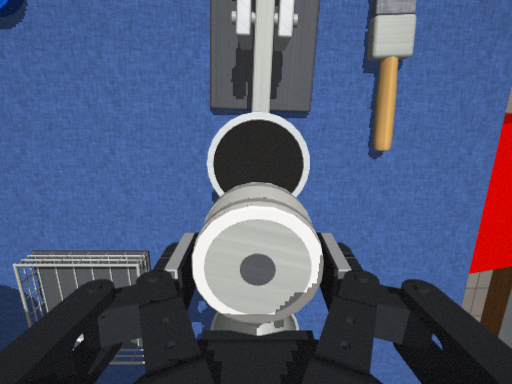

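Emit:
send_rows([
  [[0.746,-0.332,0,0,0,0,1],[0.746,-0.332,0,0,0,0,1],[0.746,-0.332,0,0,0,0,1],[0.746,-0.332,0,0,0,0,1],[0.746,-0.332,0,0,0,0,1],[0.746,-0.332,0,0,0,0,1],[0.746,-0.332,0,0,0,0,1],[0.746,-0.332,0,0,0,0,1],[0.746,-0.332,0,0,0,0,1],[0.746,-0.332,0,0,0,0,1],[0.746,-0.332,0,0,0,0,1],[0.746,-0.332,0,0,0,0,1],[0.746,-0.332,0,0,0,0,1],[0.746,-0.332,0,0,0,0,1],[0,0,0,0,0,0,1],[0,0,0,0,0,0,1],[0,0,0,0,0,0,1]],
])

```text
time_s: 39.0
tool_pos: [0.4833, 0.25, 0.205]
eef_rot: [0.707, 0.707, -0.0, -0.0]
ft_force: [0.5, 0.1, -2.5]
gripper_width: 0.0585
```

```bash
python3 - <<'E'
from h import *
c,p,d=shot("wrist","w24"); o=monitor.get_obs(); print(o["tool_pos"],o["ft_force"],o["eef_rot"],o["gripper_width"])
tp=o["tool_pos"];cans(c,p,d,tp[2]+.015,tp[2]+.06,.003)
W=cloud(c,d); q=W[(abs(W[...,0]-tp[0])<.022)&(abs(W[...,1]-tp[1])<.02)&(W[...,2]>tp[2]+.02)&(W[...,2]<tp[2]+.04)]
A=np.c_[q[:,:2]-tp[:2],np.ones(len(q))]; print(len(q),np.linalg.lstsq(A,q[:,2],rcond=None)[0])
print("stack"); cans(c,p,d,.03,.06)
E
```

```text
[0.48348807 0.24966352 0.20501821] [-0.889604   -0.31725484 -2.54212262] [ 7.07414737e-01  7.06798575e-01 -3.01995103e-04 -2.69332953e-04] 0.058246206652929185
[257. 259.] 11984 top 0.2326 [0.4832 0.2518] [0.059 0.059]
[178. 256.] 420 top 0.2485 [0.4502 0.2603] [0.005 0.006]
[337. 255.] 402 top 0.2482 [0.5164 0.2604] [0.005 0.004]
7677 [0.00133159 0.00298671 0.23204609]
stack
[240.  33.] 531 top 0.0563 [0.4682 0.3779] [0.042 0.029]
[234.  26.] 655 top 0.0516 [0.4636 0.3836] [0.035 0.025]
[233.  25.] 327 top 0.0469 [0.4608 0.3891] [0.023 0.018]
[391. 371.] 152 top 0.0567 [ 0.6572 -0.0126] [0.009 0.003]
```

View pics/w24.png

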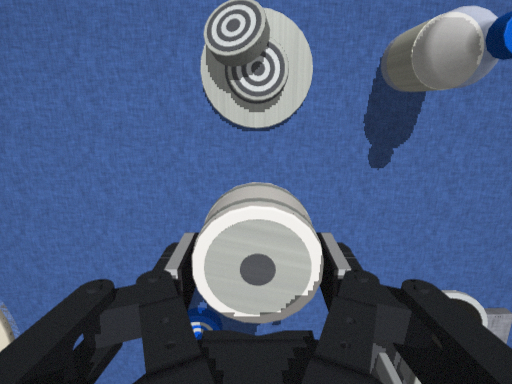

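The upper disc was knocked off-centre: it lies tilted at wrist (237,28), on the edge of the lower disc. I'll set the canister down on free bench and mend the stack.

Emit:
send_rows([
  [[-0.75,0.387,0,0,0,0,1],[-0.75,0.387,0,0,0,0,1],[-0.75,0.387,0,0,0,0,1],[0,0,0.8,0,0,0,1],[0,0,0.8,0,0,0,1],[0,0,0.8,0,0,0,1],[0,0,0.8,0,0,0,1],[0,0,0.8,0,0,0,1],[0,0,0.4,0,0,0,1],[0,0,0.2,0,0,0,1],[0,0,0.1,0,0,0,1],[0,0,0.05,0,0,0,1],[0,0,0,0,0,0,1],[0,0,0,0,0,0,1]],
])

```text
time_s: 40.22
tool_pos: [0.5303, 0.1604, 0.0164]
eef_rot: [0.707, 0.707, 0.001, 0.0]
ft_force: [-1.0, 0.7, -2.5]
gripper_width: 0.0582
```

Emit:
send_rows([
  [[0,0,0,0,0,0,0.6],[0,0,0,0,0,0,0.45],[0,0,0,0,0,0,0.35],[0,0,0,0,0,0,0.2],[0,0,0,0,0,0,0],[0,0,0,0,0,0,0],[0,0,0,0,0,0,0],[0,0,-0.3,0,0,0,0],[0,0,-0.8,0,0,0,0],[0,0,-0.9,0,0,0,0],[0,0,-0.9,0,0,0,0],[0,0,-0.9,0,0,0,0],[0.7,-0.45,-0.9,0,0,0,0],[0.7,-0.45,0,0,0,0,0],[0.7,-0.45,0,0,0,0,0],[0,0,0,0,0,0,0],[0,0,0,0,0,0,0]],
])

```text
time_s: 41.63
tool_pos: [0.4774, 0.2414, 0.1981]
eef_rot: [0.706, 0.708, 0.0, -0.0]
ft_force: [0.5, 0.2, 0.7]
gripper_width: 0.0855
```

```bash
python3 - <<'E'
from h import *
c,p,d=shot("wrist","w25"); o=monitor.get_obs(); print(o["tool_pos"])
cans(c,p,d,.025,.07,.02)
shot("side","s25",(110,80,270,200),5); shot("scene","c25",(340,150,460,250),6)
W=cloud(c,d); x,y,z=W[...,0],W[...,1],W[...,2]
q=W[(np.hypot(x-.462,y-.389)<.022)&(z>.03)&(z<.07)]
A=np.c_[q[:,:2]-[.462,.389],np.ones(len(q))]; print(len(q),np.linalg.lstsq(A,q[:,2],rcond=None)[0])
E
```

```text
[0.47802675 0.24055406 0.19796748]
[258.  45.] 1067 top 0.0556 [0.4631 0.3815] [0.062 0.036]
[238.  19.] 569 top 0.0521 [0.4606 0.3868] [0.043 0.032]
[239.  12.] 373 top 0.047 [0.4606 0.3909] [0.024 0.023]
[421.  22.] 250 top 0.0668 [0.6231 0.3825] [0.013 0.014]
[269.  64.] 582 top 0.0286 [0.4839 0.3534] [0.043 0.041]
[265.  60.] 333 top 0.0289 [0.4843 0.3542] [0.022 0.023]
[304. 240.] 2126 top 0.0426 [0.5299 0.1626] [0.06 0.06]
1570 [ 0.33066188 -0.54954192  0.04292071]
```

View pics/w25.png

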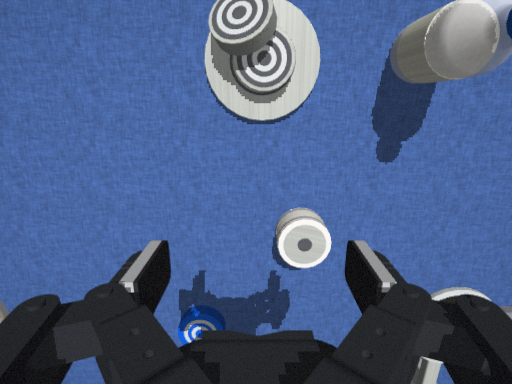

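View pics/s25.png

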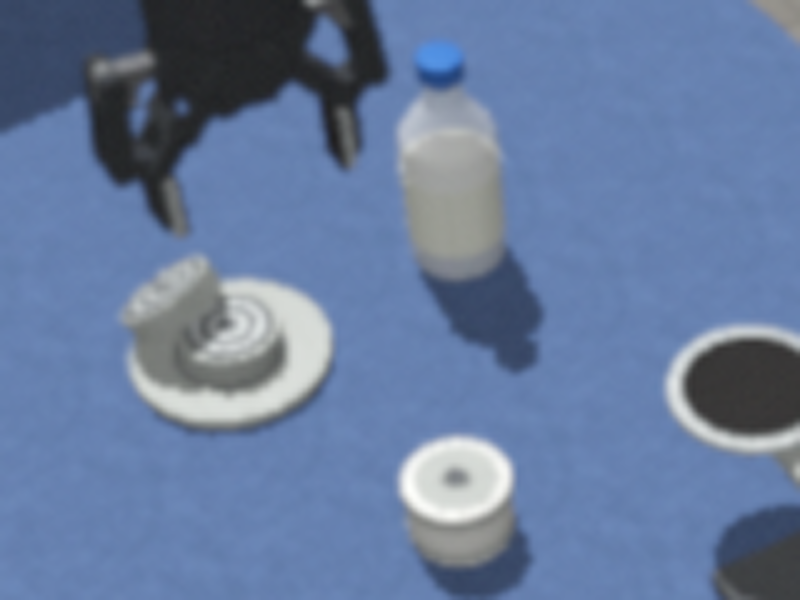

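View pics/c25.png

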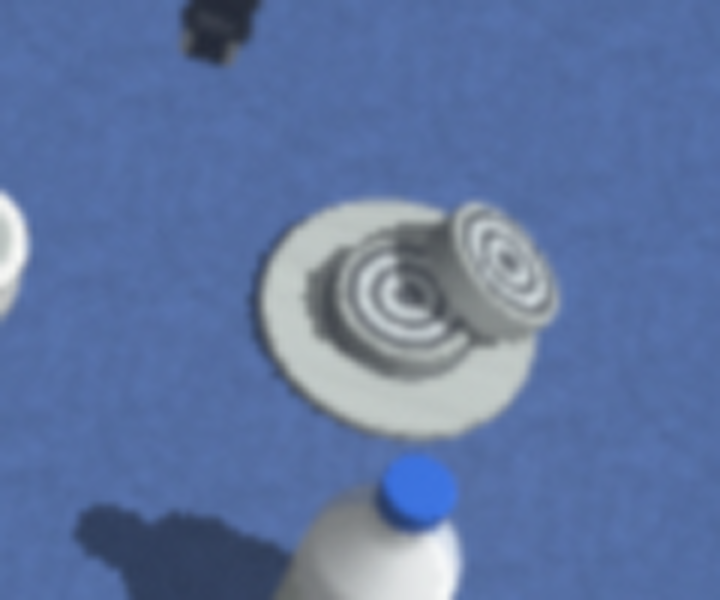

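The knocked disc leans about 33° toward (-x,+y), with its low edge on the seat. I'll turn the jaws onto the lean's horizontal axis (yaw +31°) and come in from above.

Emit:
send_rows([
  [[0.731,-0.075,0,0,0,0,0],[0.731,-0.075,0,0,0,0,0],[0.731,-0.075,0,0,0,0,0],[0.731,-0.075,0,0,0,0,0],[0.731,-0.075,0,0,0,0,0],[0,0,0,0,0,-0.966,0],[0,0,0,0,0,-0.966,0],[0,0,0,0,0,-0.966,0],[0,0,0,0,0,-0.966,0],[0,0,0,0,0,-0.966,0],[0,0,0,0,0,-0.966,0],[0,0,0,0,0,-0.966,0],[0,0,1,0,0,0,0],[0,0,1,0,0,0,0],[0,0,0,0,0,0,0],[0,0,0,0,0,0,0]],
])

```text
time_s: 43.12
tool_pos: [0.463, 0.3851, 0.1168]
eef_rot: [0.493, 0.87, -0.002, -0.001]
ft_force: [0.5, 0.9, 0.7]
gripper_width: 0.0858
```

```bash
python3 - <<'E'
from h import *
from scipy.spatial.transform import Rotation as Ro
c,p,d=shot("wrist","w26"); o=monitor.get_obs(); print(o["tool_pos"]); R=Ro.from_quat(o["eef_rot"]).as_matrix(); print(R.round(3))
cans(c,p,d,.025,.07,.03)
W=cloud(c,d); x,y,z=W[...,0],W[...,1],W[...,2]
q=W[(np.hypot(x-.462,y-.389)<.02)&(z>.03)&(z<.065)]
A=np.c_[q[:,:2]-[.462,.389],np.ones(len(q))]; print(len(q),np.linalg.lstsq(A,q[:,2],rcond=None)[0])
E
```

```text
[0.46395224 0.38602376 0.11864281]
[[-0.514  0.858 -0.001]
 [ 0.858  0.514 -0.   ]
 [-0.    -0.001 -1.   ]]
[266. 211.] 1693 top 0.0553 [0.4728 0.374 ] [0.082 0.087]
[258. 193.] 1213 top 0.0518 [0.4604 0.3908] [0.043 0.04 ]
[258. 192.] 583 top 0.047 [0.4605 0.3908] [0.024 0.022]
[261. 241.] 211 top 0.0288 [0.4851 0.3555] [0.021 0.025]
[432. 290.] 375 top 0.0514 [0.6358 0.3888] [0.029 0.01 ]
2440 [ 0.32745279 -0.55522035  0.04318727]
```

View pics/w26.png

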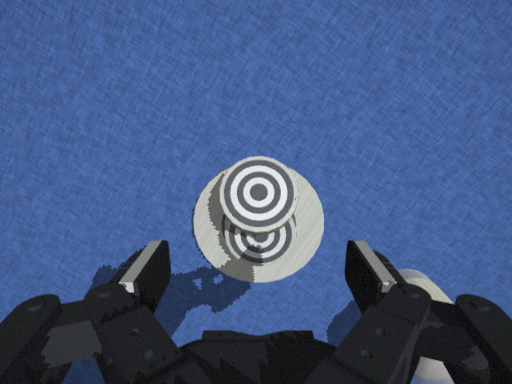

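Emit:
send_rows([
  [[0,0,0.8,0,0,0,0],[0,0,0.7,0,0,0,0],[0,0,0.6,0,0,0,0],[0,0,0.4,0,0,0,0],[0,0,0,0,0,0,0],[0,0,0,0,0,0,0.2],[0,0,0,0,0,0,0.4],[0,0,0,0,0,0,0.6],[0,0,0,0,0,0,1],[0,0,0,0,0,0,1],[0,0,0,0,0,0,1],[0,0,0,0,0,0,1]],
], grip_force=50)

```text
time_s: 44.17
tool_pos: [0.4647, 0.3875, 0.0204]
eef_rot: [0.492, 0.87, 0.002, 0.001]
ft_force: [-0.4, 0.7, 5.7]
gripper_width: 0.0601
```

```bash
python3 - <<'E'
from h import *
c,p,d=shot("wrist","w27"); o=monitor.get_obs(); print(o["tool_pos"],o["ft_force"],o["gripper_width"])
E
```

```text
[0.46472823 0.38748244 0.02042909] [-1.18830267  1.91900859  5.1691045 ] 0.060002808369381565
```

View pics/w27.png

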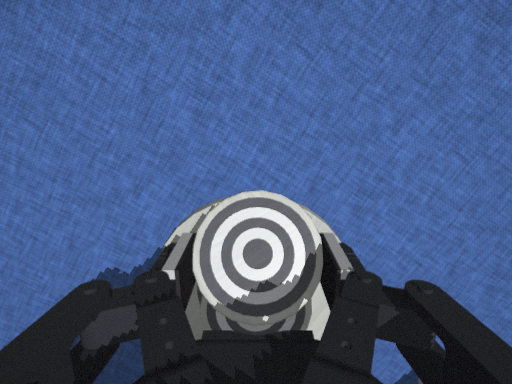

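Emit:
send_rows([
  [[0,0,-0.3,0,0,0,1],[0,0,-0.5,0,0,0,1],[0,0,-0.7,0,0,0,1],[0,0,-0.8,0,0,0,1],[0,0,-0.5,0,0,0,1],[-0.75,-0.7,0,0,0,0,1],[-0.75,-0.7,0,0,0,0,1],[-0.75,-0.7,0,0,0,0,1],[0,0,0,0,0,0,1],[0,0,0,0,0,0,1]],
])

```text
time_s: 45.05
tool_pos: [0.4376, 0.2645, 0.1319]
eef_rot: [0.494, 0.87, 0.001, 0.0]
ft_force: [0.0, 0.4, -1.5]
gripper_width: 0.0604
```

```bash
python3 - <<'E'
from h import *
c,p,d=shot("wrist","w28"); o=monitor.get_obs(); tp=o["tool_pos"]; print(tp,o["gripper_width"])
W=cloud(c,d); x,y,z=W[...,0],W[...,1],W[...,2]
q=W[230:275,240:276].reshape(-1,3); m=q.mean(0); A=np.c_[q[:,:2]-m[:2],np.ones(len(q))]; print(m,np.linalg.lstsq(A,q[:,2],rcond=None)[0])
print("low"); cans(c,p,d,.02,.06,.004)
c,p,d=shot("side","s28",(110,80,270,200),5); print("side");cans(c,p,d,.02,.06)
E
```

```text
[0.43831591 0.26576039 0.13176002] 0.060098497244529994
 ** On entry to DLASCL parameter number  4 had an illegal value
 ** On entry to DLASCL parameter number  4 had an illegal valueTraceback (most recent call last):
  File "<stdin>", line 4, in <module>
    x, resids, rank, s = _umath_linalg.lstsq(a, b, rcond,
                         ~~~~~~~~~~~~~~~~~~~^^^^^^^^^^^^^
                                             signature=signature)
                                             ^^^^^^^^^^^^^^^^^^^^
    raise LinAlgError("SVD did not converge in Linear Least Squares")
numpy.linalg.LinAlgError: SVD did not converge in Linear Least Squares
```

View pics/w28.png

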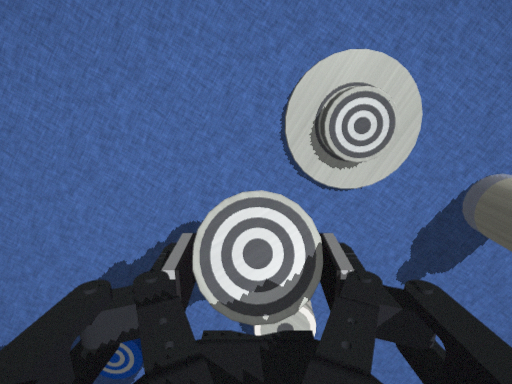

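The lower disc is still centred at wrist (360,125). I'll set the held disc on free bench, partly levelled, so that it drops flat.

Emit:
send_rows([
  [[-0.38,-0.49,0,0,0,0,1],[-0.38,-0.49,0,0,0,0,1],[0,0,0.8,0,0,0,1],[0,0,0.8,0,0,0,1],[0,0,0.6,0,0,0,1],[0,0,0.345,0,0,0,1],[0,0,0,0,0.95,0,1],[0,0,0,0,0.95,0,1],[0,0,0,0,0.95,0,1],[0,0,0.2,0,0,0,1],[0,0,0.2,0,0,0,1],[0,0,0.1,0,0,0,1],[0,0,0,0,0,0,1],[0,0,0,0,0,0,1]],
])

```text
time_s: 46.27
tool_pos: [0.4167, 0.2243, 0.0085]
eef_rot: [0.489, 0.865, 0.055, -0.099]
ft_force: [-0.3, -0.2, -1.3]
gripper_width: 0.0602
```

```bash
python3 - <<'E'
from h import *
o=monitor.get_obs(); tp=o["tool_pos"]; print(tp,o["ft_force"],o["gripper_width"])
shot("side","s29",(60,80,260,220),4)
E
```

```text
[0.41674404 0.22432243 0.00846321] [-0.34418282 -0.22416001 -1.25969677] 0.06018386323531744
```

View pics/s29.png

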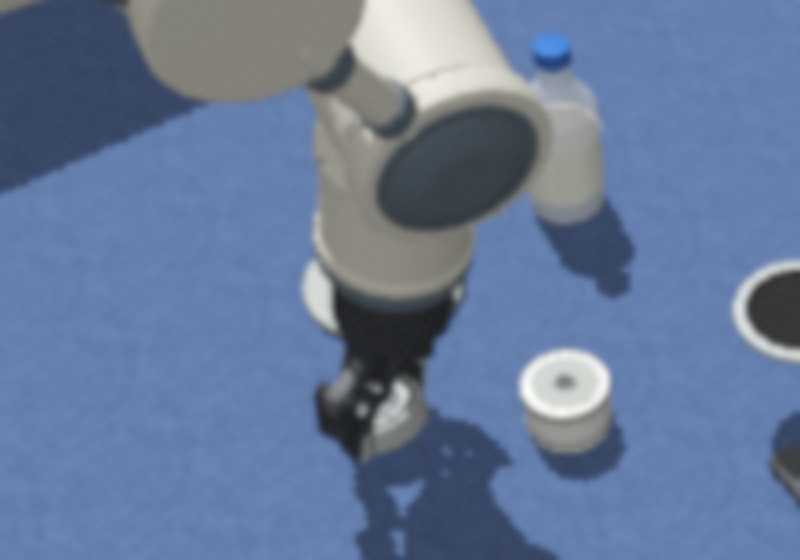

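Emit:
send_rows([
  [[0,0,0,0,0,0,0.6],[0,0,0,0,0,0,0.45],[0,0,0,0,0,0,0.3],[0,0,0,0,0,0,0.15],[0,0,0,0,0,0,0],[0,0,0,0,0,0,0],[0,0,0,0,0,0,0],[0,0,-0.3,0,0,0,0],[0,0,-0.8,0,0,0,0],[0,0,-0.9,0,-0.95,0,0],[0,0,-0.9,0,-0.95,0,0],[0,0,-0.9,0,-0.95,0,0],[0,0,-0.5,0,0,0,0],[0,0,0,0,0,0,0]],
])

```text
time_s: 47.48
tool_pos: [0.4324, 0.2023, 0.1823]
eef_rot: [0.492, 0.871, 0.002, 0.003]
ft_force: [0.5, 0.8, 0.2]
gripper_width: 0.0853
```

Emit:
send_rows([
  [[0,0,0,0,0,0.966,0],[0,0,0,0,0,0.966,0],[0,0,0,0,0,0.966,0],[0,0,0,0,0,0.966,0],[0,0,0,0,0,0.966,0],[0,0,0,0,0,0.966,0],[0,0,0,0,0,0.966,0],[0,0,0,0,0,0,0],[0,0,0,0,0,0,0]],
])

```text
time_s: 48.23
tool_pos: [0.4307, 0.201, 0.1777]
eef_rot: [0.706, 0.708, -0.0, -0.0]
ft_force: [-0.3, -0.4, 1.0]
gripper_width: 0.0853
```

```bash
python3 - <<'E'
from h import *
o=monitor.get_obs(); tp=o["tool_pos"]; print(tp,o["eef_rot"])
c,p,d=shot("wrist","w30"); cans(c,p,d,.012,.06)
c,p,d=shot("scene","c30"); cans(c,p,d,.012,.06)
E
```

```text
[0.43069267 0.20097262 0.17769964] [ 7.06331949e-01  7.07880682e-01 -2.63106580e-04 -2.22201755e-04]
[317.  25.] 546 top 0.0282 [0.4837 0.3421] [0.062 0.035]
[318.  18.] 607 top 0.0287 [0.4834 0.3455] [0.045 0.026]
[318.  10.] 335 top 0.029 [0.4831 0.3503] [0.025 0.016]
[248. 153.] 728 top 0.0202 [0.4205 0.2194] [0.061 0.061]
[247. 156.] 717 top 0.0207 [0.4205 0.2191] [0.044 0.045]
[247. 157.] 342 top 0.0209 [0.4201 0.2191] [0.025 0.025]
[353. 212.] 2714 top 0.0426 [0.5299 0.1634] [0.06  0.058]
[146.  19.] 490 top 0.057 [ 0.0964 -0.6628] [0.164 0.154]
[329.  62.] 970 top 0.0514 [0.0633 0.031 ] [0.061 0.11 ]
[170. 120.] 373 top 0.0368 [ 0.4533 -0.3518] [0.155 0.152]
[171. 118.] 378 top 0.0458 [ 0.4545 -0.3527] [0.063 0.06 ]
[129. 168.] 718 top 0.0447 [ 0.6645 -0.3668] [0.109 0.108]
[363. 168.] 324 top 0.0205 [0.4224 0.2196] [0.062 0.06 ]
[332. 191.] 416 top 0.0428 [0.5327 0.1619] [0.062 0.057]
[408. 200.] 397 top 0.0282 [0.4848 0.3547] [0.061 0.061]
[237. 264.] 638 top 0.0208 [8.055e-01 7.000e-04] [0.043 0.107]
```

View pics/w30.png

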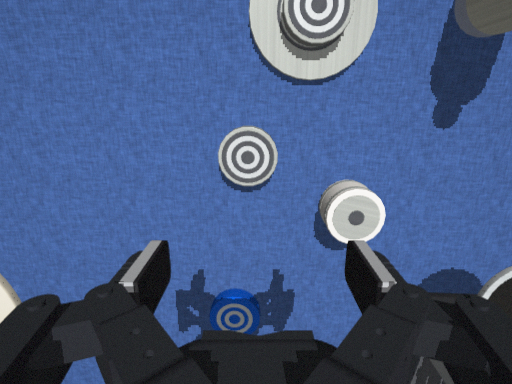

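Emit:
send_rows([
  [[0.45,-0.263,0,0,0,0,0],[0,0,0.8,0,0,0,0],[0,0,0.8,0,0,0,0],[0,0,0.8,0,0,0,0],[0,0,0.8,0,0,0,0],[0,0,0.6,0,0,0,0],[0,0,0.4,0,0,0,0],[0,0,0.2,0,0,0,0],[0,0,0,0,0,0,0],[0,0,0,0,0,0,0.3],[0,0,0,0,0,0,1],[0,0,0,0,0,0,1],[0,0,0,0,0,0,1],[0,0,0,0,0,0,1],[0,0,0,0,0,0,1],[0,0,0,0,0,0,1]],
], grip_force=60)

```text
time_s: 49.67
tool_pos: [0.421, 0.2194, 0.0037]
eef_rot: [0.707, 0.707, 0.001, 0.0]
ft_force: [-2.4, -1.6, 14.4]
gripper_width: 0.0599
```

Emit:
send_rows([
  [[0,0,-0.4,0,0,0,1],[0,0,-0.7,0,0,0,1],[0,0,-0.8,0,0,0,1],[0,0,-0.8,0,0,0,1],[0,0,-0.8,0,0,0,1],[0.4,0.7,0,0,0,0,1],[0.4,0.7,0,0,0,0,1],[0,0,0,0,0,0,1],[0,0,0,0,0,0,1],[0,0,0,0,0,0,1]],
])

```text
time_s: 50.5
tool_pos: [0.4759, 0.2509, 0.1426]
eef_rot: [0.707, 0.707, 0.0, 0.0]
ft_force: [0.0, -0.2, -1.9]
gripper_width: 0.0592
```

```bash
python3 - <<'E'
from h import *
c,p,d=shot("wrist","w31"); o=monitor.get_obs(); tp=o["tool_pos"]; print(tp,o["gripper_width"])
cans(c,p,d,tp[2]+.008,tp[2]+.04); print("stack");cans(c,p,d,.02,.05)
E
```

```text
[0.4755267  0.25078175 0.14237488] 0.05934902350788173
[250. 234.] 2468 top 0.1588 [0.4758 0.2512] [0.059 0.062]
[257. 257.] 2584 top 0.1592 [0.4759 0.2505] [0.044 0.046]
[180. 249.] 332 top 0.18 [0.4423 0.2625] [0.005 0.001]
[335. 249.] 336 top 0.1801 [0.5097 0.2625] [0.005 0.002]
[257. 259.] 1256 top 0.1594 [0.4757 0.2505] [0.024 0.025]
stack
[453.  19.] 238 top 0.048 [0.6241 0.3838] [0.012 0.013]
[267.  58.] 1187 top 0.0282 [0.4835 0.3552] [0.061 0.061]
[267.  60.] 1209 top 0.0286 [0.4833 0.3551] [0.044 0.045]
[267.  61.] 598 top 0.0288 [0.4833 0.3551] [0.025 0.025]
[312. 298.] 400 top 0.0426 [0.5278 0.1441] [0.029 0.023]
```

View pics/w31.png

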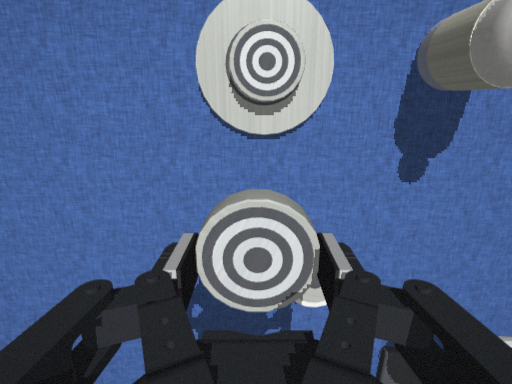

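Emit:
send_rows([
  [[0.65,0.045,0,0,0,0,1],[0.65,0.045,0,0,0,0,1],[0.65,0.045,0,0,0,0,1],[0.65,0.045,0,0,0,0,1],[0,0,0,0,0,0,1],[0,0,0.8,0,0,0,1],[0,0,0.8,0,0,0,1],[0,0,0.6,0,0,0,1],[0,0,0.4,0,0,0,1],[0,0,0.15,0,0,0,1],[0,0,0.07,0,0,0,1],[0,0,0,0,0,0,1],[0,0,0,0,0,0,1],[0,0,0,0,0,0,1]],
])

```text
time_s: 51.72
tool_pos: [0.4837, 0.3551, 0.0301]
eef_rot: [0.707, 0.707, 0.0, 0.0]
ft_force: [-0.4, 0.1, -2.4]
gripper_width: 0.0593
```

Emit:
send_rows([
  [[0,0,0,0,0,0,0.6],[0,0,0,0,0,0,0.45],[0,0,0,0,0,0,0.35],[0,0,0,0,0,0,0.2],[0,0,0,0,0,0,0],[0,0,0,0,0,0,0],[0,0,0,0,0,0,0],[0,0,0,0,0,0,0],[0,0,-0.3,0,0,0,0],[0,0,-0.8,0,0,0,0],[0,0,-0.9,0,0,0,0],[0,0,-0.9,0,0,0,0],[0,0,-0.9,0,0,0,0],[0,0,-0.5,0,0,0,0],[0,0,0,0,0,0,0],[0,0,0,0,0,0,0]],
])

```text
time_s: 53.05
tool_pos: [0.484, 0.3554, 0.2031]
eef_rot: [0.707, 0.707, 0.001, 0.0]
ft_force: [0.1, 0.4, -0.9]
gripper_width: 0.0856
```

```bash
python3 - <<'E'
from h import *
c,p,d=shot("wrist","w32"); tp=monitor.get_obs()["tool_pos"]; print(tp)
cans(c,p,d,0.035,.06)
c,p,d=shot("side","s32"); cans(c,p,d,.03,.06)
E
```

```text
[0.48336187 0.3550177  0.20169407]
[399. 145.] 316 top 0.0581 [0.6319 0.3844] [0.031 0.019]
[257. 170.] 709 top 0.0462 [0.4841 0.3553] [0.061 0.061]
[256. 175.] 673 top 0.0467 [0.4837 0.3548] [0.045 0.045]
[257. 175.] 326 top 0.0468 [0.4836 0.3545] [0.024 0.025]
[299. 317.] 717 top 0.0426 [0.5305 0.1705] [0.058 0.046]
[449.  37.] 1133 top 0.0567 [1.6579 0.2752] [0.019 0.59 ]
[  6. 126.] 343 top 0.0505 [0.1373 0.6643] [0.054 0.113]
[155. 141.] 262 top 0.0447 [0.4817 0.35  ] [0.062 0.065]
[201. 177.] 316 top 0.0407 [0.5293 0.1598] [0.059 0.061]
[375. 293.] 563 top 0.0448 [ 0.663  -0.3689] [0.109 0.108]
[293. 342.] 455 top 0.0358 [ 0.451  -0.3541] [0.151 0.151]
[ 35. 355.] 610 top 0.0572 [ 0.0009 -0.0773] [0.12 0.03]
[293. 345.] 695 top 0.0452 [ 0.4513 -0.3556] [0.058 0.059]
```

View pics/w32.png

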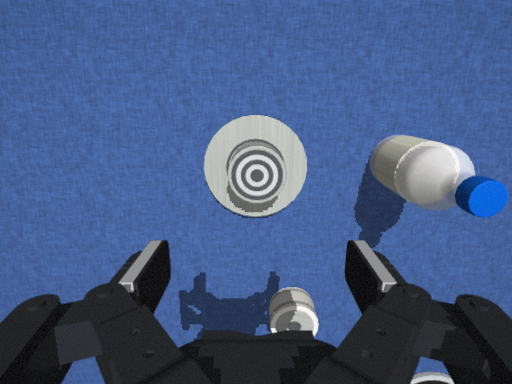

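Emit:
send_rows([
  [[-0.802,0.194,0,0,0,0,0],[-0.802,0.194,0,0,0,0,0],[-0.802,0.194,0,0,0,0,0],[-0.802,0.194,0,0,0,0,0],[-0.802,0.194,0,0,0,0,0],[-0.802,0.194,0,0,0,0,0],[0,0,0.8,0,0,0,0],[0,0,0.8,0,0,0,0],[0,0,0.8,0,0,0,0],[0,0,0,0,0,0,0],[0,0,0,0,0,0,0]],
])

```text
time_s: 54.07
tool_pos: [0.5287, 0.1624, 0.1038]
eef_rot: [0.707, 0.707, -0.002, -0.001]
ft_force: [0.0, 0.7, 1.3]
gripper_width: 0.0855
```

```bash
python3 - <<'E'
from h import *
c,p,d=shot("wrist","w33"); print(monitor.get_obs()["tool_pos"]); cans(c,p,d,.035,.06)
E
```

```text
[0.52987461 0.16268758 0.10542006]
[260. 202.] 4635 top 0.0425 [0.5301 0.1624] [0.059 0.059]
```

Emit:
send_rows([
  [[0,0,0.7,0,0,0,0],[0,0,0.7,0,0,0,0],[0,0,0.6,0,0,0,0],[0,0,0.37,0,0,0,0],[0,0,0,0,0,0,0],[0,0,0,0,0,0,0.3],[0,0,0,0,0,0,1],[0,0,0,0,0,0,1],[0,0,0,0,0,0,1],[0,0,0,0,0,0,1],[0,0,0,0,0,0,1],[0,0,0,0,0,0,1]],
])

```text
time_s: 55.12
tool_pos: [0.5312, 0.163, 0.0127]
eef_rot: [0.707, 0.707, 0.001, 0.001]
ft_force: [-2.3, 1.5, 12.8]
gripper_width: 0.0583
```

Emit:
send_rows([
  [[0,0,-0.4,0,0,0,1],[0,0,-0.7,0,0,0,1],[0,0,-0.8,0,0,0,1],[0,0,-0.8,0,0,0,1],[0,0,-0.8,0,0,0,1],[0.7,-0.37,-0.4,0,0,0,1],[0.7,-0.37,0,0,0,0,1],[0.7,-0.37,0,0,0,0,1],[0,0,0,0,0,0,1],[0,0,0,0,0,0,1]],
])

```text
time_s: 55.95
tool_pos: [0.4851, 0.248, 0.168]
eef_rot: [0.706, 0.708, 0.001, 0.0]
ft_force: [-0.1, -1.3, -2.6]
gripper_width: 0.0579
```

```bash
python3 - <<'E'
from h import *
c,p,d=shot("wrist","w34"); o=monitor.get_obs(); tp=o["tool_pos"]; print(tp,o["gripper_width"],o["ft_force"])
cans(c,p,d,tp[2]+.015,tp[2]+.06,.003); print("stack");cans(c,p,d,.03,.06)
W=cloud(c,d); q=W[(abs(W[...,0]-tp[0])<.022)&(abs(W[...,1]-tp[1])<.02)&(W[...,2]>tp[2]+.02)&(W[...,2]<tp[2]+.04)]
A=np.c_[q[:,:2]-tp[:2],np.ones(len(q))]; print(len(q),np.linalg.lstsq(A,q[:,2],rcond=None)[0])
E
```

```text
[0.48569383 0.24706108 0.1677153 ] 0.058511343123806375 [ 0.34486711 -0.2263376  -2.59554836]
[257. 264.] 11838 top 0.1976 [0.4849 0.2475] [0.059 0.06 ]
[178. 256.] 419 top 0.2114 [0.4521 0.2581] [0.005 0.006]
[336. 254.] 385 top 0.2108 [0.5181 0.2585] [0.005 0.004]
stack
[429.  20.] 153 top 0.0572 [0.6236 0.3842] [0.011 0.01 ]
[256.  55.] 1116 top 0.0462 [0.4837 0.3556] [0.061 0.061]
[256.  57.] 1119 top 0.0466 [0.4837 0.3547] [0.044 0.044]
[256.  58.] 547 top 0.0468 [0.4837 0.3549] [0.024 0.024]
7918 [-0.00077371 -0.00187338  0.19706222]
```

View pics/w34.png

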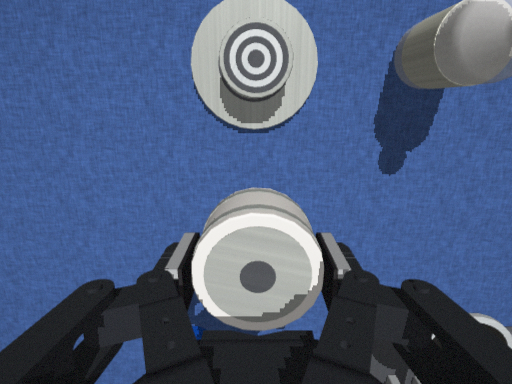

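Emit:
send_rows([
  [[0.67,-0.012,0,0,0,0,1],[0.67,-0.012,0,0,0,0,1],[0.67,-0.012,0,0,0,0,1],[0.67,-0.012,0,0,0,0,1],[0,0,0,0,0,0,1],[0,0,0.8,0,0,0,1],[0,0,0.8,0,0,0,1],[0,0,0.6,0,0,0,1],[0,0,0.35,0,0,0,1],[0,0,0.12,0,0,0,1],[0,0,0.08,0,0,0,1],[0,0,0,0,0,0,1],[0,0,0,0,0,0,1],[0,0,0,0,0,0,1]],
])

```text
time_s: 57.17
tool_pos: [0.4847, 0.3539, 0.0576]
eef_rot: [0.707, 0.707, 0.001, 0.0]
ft_force: [-0.1, 0.3, -2.8]
gripper_width: 0.0584
```

Emit:
send_rows([
  [[0,0,0,0,0,0,0.6],[0,0,0,0,0,0,0.45],[0,0,0,0,0,0,0.35],[0,0,0,0,0,0,0.2],[0,0,0,0,0,0,0],[0,0,0,0,0,0,0],[0,0,0,0,0,0,0],[0,0,0,0,0,0,0],[0,0,-0.3,0,0,0,0],[0,0,-0.8,0,0,0,0],[0,0,-0.9,0,0,0,0],[0,0,-0.9,0,0,0,0],[0,0,-0.7,0,0,0,0],[0,0,0,0,0,0,0],[0,0,0,0,0,0,0]],
])

```text
time_s: 58.42
tool_pos: [0.4845, 0.3543, 0.2031]
eef_rot: [0.707, 0.707, 0.002, 0.001]
ft_force: [-0.4, -0.2, -0.1]
gripper_width: 0.0852
```

```bash
python3 - <<'E'
from h import *
c,p,d=shot("wrist","w35"); tp=monitor.get_obs()["tool_pos"]; print(tp)
cans(c,p,d,0.07,.1)
c,p,d=shot("scene","c35"); cans(c,p,d,.03,.1)
c,p,d=shot("side","s35"); cans(c,p,d,.03,.1)
E
```

```text
[0.48383301 0.35383653 0.20147246]
[419. 159.] 1124 top 0.099 [0.639  0.3653] [0.049 0.055]
[256. 184.] 3096 top 0.0866 [0.4841 0.3532] [0.06 0.06]
[431. 376.] 344 top 0.0905 [0.6801 0.1316] [0.048 0.014]
[132.  13.] 1463 top 0.0825 [ 0.1133 -0.665 ] [0.129 0.15 ]
[337.  54.] 745 top 0.0908 [0.0424 0.0336] [0.101 0.107]
[170. 116.] 302 top 0.0461 [ 0.4541 -0.3518] [0.061 0.059]
[128. 167.] 364 top 0.0459 [ 0.6642 -0.3667] [0.109 0.111]
[246. 206.] 1153 top 0.0888 [ 0.6751 -0.028 ] [0.102 0.331]
[412. 192.] 520 top 0.0858 [0.4859 0.3527] [0.063 0.059]
[401. 252.] 343 top 0.0972 [0.6535 0.3628] [0.044 0.058]
[454.  34.] 2479 top 0.0922 [1.6585 0.2414] [0.023 0.476]
[200. 117.] 386 top 0.0952 [0.6403 0.3537] [0.053 0.052]
[  6. 126.] 342 top 0.0501 [0.1374 0.6666] [0.054 0.116]
[153. 136.] 451 top 0.084 [0.483  0.3516] [0.059 0.063]
[287. 192.] 1094 top 0.0877 [ 0.672  -0.0299] [0.102 0.333]
[375. 293.] 555 top 0.0447 [ 0.6627 -0.3686] [0.109 0.109]
[294. 343.] 460 top 0.0357 [ 0.4513 -0.3545] [0.151 0.15 ]
[ 33. 350.] 1369 top 0.0915 [ 0.0068 -0.075 ] [0.106 0.025]
[293. 345.] 695 top 0.0453 [ 0.4517 -0.3558] [0.059 0.058]
```

View pics/w35.png

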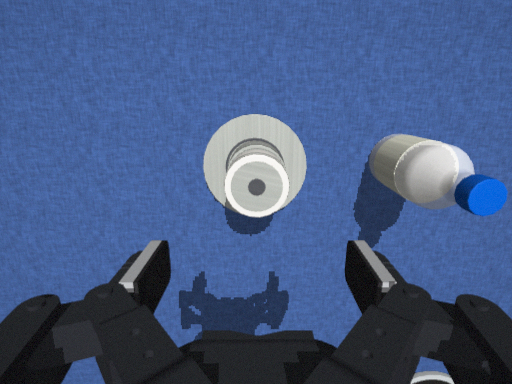

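View pics/s35.png

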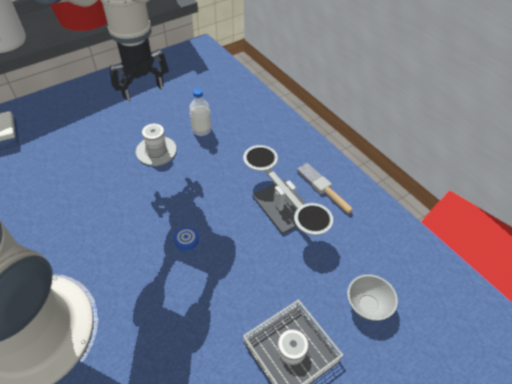

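```bash
python3 - <<'E'
from rig import job
print(job.job_done())
E
```

```text
the job is handed in; nothing more can be done
None
```

The job is finished and handed in at about 58 s of the 210 s allowed.

- **Weighing:** I put one canister on each pan and let go. The right pan went down to the stop (tilt about 0.117 rad) and stayed there. The canister that first stood at (0.41, -0.11) is therefore the heavier. The forces felt when lifting agreed: about 2.5–3.2 N for it against about 2 N for the other. No measurement disagreed.
- **Knocked disc:** while I was fetching the heavier canister, the upper disc was knocked off the stack and left leaning on the lower one at about 33°. I set the canister aside, laid that disc flat on the bench, put it back on the lower disc, and then placed the canister on top.
- **Last checks:**
  - **Stack:** there were only two steel discs. Both, and the heavier canister, measured within about 4 mm of the seat centre in all views. The disc top was at 44 mm and the canister top at 84 mm, as it should be.
  - **Basket:** the lighter canister stands upright in the basket within about 2 mm of its centre.
  - **Left alone:** the bowl and brush measured where they started, the bottle looked unmoved in the views, and I never touched the blue look-alike disc.
  - **Gripper:** it was open and well clear of everything.

The small 2–5 mm differences between cameras are in line with the stated calibration error.

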